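Feed a blade holder along the sharpener's fence with a push stick

ROBOT

A 6-joint arm with a two-finger parallel gripper is mounted at the origin on a cart in front of the work surface, level with it; the furniture and walls round the work are solid. World frame = base frame: x ahead of the robot, y to its left, z up, the work surface at z = 0. Lengths are in m, angles in rad, forces in N, time in s.
With the tool pointing down it reaches from about 0.35 to 0.775 m from the base axis. Payload 5.5 kg.
Tool frame: the origin (TCP) lies at the very end of the fingers, on their centre line; the grasp point (between the pads) lies 19 mm behind it; x points along the fingers, y is the direction in which the jaws open and shut, and the axes are right-handed (so a half turn about x gives the same grasp; the last joint's range is limited). The gripper opens to 85 mm and grips with 20 to 120 N. Pads are 22 mm wide; open, the fingers measure 114 mm over their backs; the gripper's body (76 mm by 85 mm) begins 54 mm behind the grasp point. The pads swing forward as they close: fully open they stand 13 mm farther back than shut.
Start: joints at [-1.339, 0.313, 0.046, 1.304, 0, 1.431], TCP at [0.209, -0.536, 0.202] pointing down, gripper open.
Joint ranges: [-2.76, 2.76], [-0.86, 1.69], [-1.03, 1.26], [-2.2, 2.34], [-1.47, 1.5], [-3.14, 3.14]. Speed limits (rad/s): [2.57, 2.57, 3.14, 3.14, 3.14, 3.14].

INTERFACE

Orientations are given as a unit quaternion [w, x, y, z].
In Python, from workcell import env gives the robot as it stands.
- The arm moves only by the tool servo_tool, never from a script. Its argument "increments" is a list of rows, each an object with "offset": the shift along the tool's x, y, z in cm, a list of three; "yaw": the turn about the tool's x in degrees. In form: [{"offset": [x, y, z], "yaw": yaw}, ...]. A call has exactly 8 rows; each row is the pose to reach, as a shift and turn from the pose commanded when the call began, along the tool's axes at that moment; what a row does not reach only later rows make up. A row lasts 1/10 s, in which the tool goes at most 50 mm and 8.59 degrees, less where a joint would pass 70% of its speed; a pose out of reach is approached as far as the arm can. A call with a gripper value outside its range is refused whole. "claw" is the opening, from 0 (shut) to 1 (fully open), set as the call begins (left out, the last holds). The fingers move at their own pace and stop on an object; "force" is the grip in N (left out, the last holds). Time passes only in rows, so rows that repeat a pose let the fingers close, or fill a call up. It gives the time, the measured TCP pose, the force and the opening at its end, in the units of the state.
- env.get_state(): the state, without advancing time (a new reading comes with each control period).
- env.read_camera(name): name is "side" or "top" or "wrist"; returns (picture, depth): 480x640x3 uint8, red, green, blue; 480x640 float32, m along the optical axis (not along the pixel's ray), 0 where there is no reading.
- env.camera_model(name): a dict with "vertical_fov" (degrees; the focal length in pixels is half the picture's height over the tangent of half this angle, whatever the lens; pixels are square), "cx", "cy" (the principal point, pixels), "world_from_camera" (4x4, takes a point from camera to world coordinates). Camera axes: x right, y up, looking along -z (the intrinsics and any distortion apply to the point x, -y, -z); pixel columns grow to the right and rows downward; lengths in m; the calibration is good to about 2 mm. A picture is of the moment at which its call begins: read the wrist's pose just before it. camera_model takes no time and is no camera call; for the wrist camera it gives the pose at the moment of the call.
- env.hand_in(): hands the job in, once; it reports no verdict.
The state is a dict: "clock": time; "joint_pos": joint angles; "qvel": joint speeds; "tau": joint torques, N m; "tcp_pos": TCP position; "orientation": TCP orientation; "wrist_force": force on the tool from outside, world axes, zero at the start; "ft_torque": the same for the moment, N m; "finger_gap": finger opening in m.
Only numpy, scipy, OpenCV 4.12 (cv2) and the standard library are available. Lean on these libraries where they do the work, as an engineer would, in place of code of your own. Each camera call takes 0.05 s, during which the arm holds its last target.

TASK

Hone the kitchen blade clamped in the dark wooden holder: with the orange push stick, not with the fingers, first square the holder up against the metal fence before it reaches the guarded wheel, then feed it gently past the sprung honing wheel, keeping it pressed flat against the fence all the way, until it is fully home against the black end stop. Then lay the stick down on the worktop, off the sharpener, and leave the things around undisturbed.

Things in the scene. Friction and masses are not known exactly. Their poses are not given: they have to be found in the camera images.
- sharpener: Blade sharpener fixed on the hob: white base plate (x -75 to +60, y -170 to +120 mm, top at z = 8 mm), motor housing behind the fence, to z = 80 mm. Origin at the height of the hob glass (z = 0; the wooden worktop beside the hob lies 6 mm lower) below the fence face, opposite the middle of the honing wheel. +y is the feed direction, +x points from the base into the fence, z up. The fence face is the plane x = 0.
- hone_wheel (a joint): How far (m) the honing wheel is pressed back into the fence. The wheel (44 mm across, upright axis, z 17 to 29 mm) stands 6 mm out of a window in the fence face at y = 0 when free (reads 0) and reads 0.006 when the holder lies flat over it. Its spring pushes the holder off the fence with 0.8 N at 0, 2 N at 0.006.
- wheel_spot (a point): Fixed point on the fence face opposite the middle of the wheel, 23 mm above the hob glass. The small clear guard above it: sharpener x -35 to +40, y -35 to +35 mm, underside z = 54, top 58 mm.
- sled: Blade holder, loose on the base plate: dark wooden L-shaped block, outline 50 mm in x, 80 mm in y, 26 mm high (clamp and screws on top to 36 mm), 0.2 to 0.4 kg. Origin: underside, centre of the outline; axes as the sharpener's when square. Fence side x = +25 mm, leading end y = +40 (bevelled). Starts 5 to 30 mm off the fence, askew. Home: origin at sharpener x -25, y +60 mm.
- sled_corner (a point): Upright inner corner of the holder (holder x 0, y -15 mm), 21 mm above the hob glass. The part x -25 to 0, y -40 to -15 is cut away, open to -x and -y, to take the stick's tip: there it pushes the holder forward (+y) and on to the fence (+x). To keep its rear end from swinging out it takes more press to the fence than forward push.
- sled_front (a point): Point on the holder's fence side near its leading end (holder x +25, y +26 mm), 13 mm above its underside.
- sled_rear (a point): Point on the holder's fence side near its rear end (holder x +25, y -38 mm), 13 mm above its underside.
- push_stick: Orange push stick lying on the worktop: straight bar 240 mm long (along its x), 16 mm wide, 20 mm high, 80 g, rounded dark rubber tip of 8 mm radius at its +x end, black bands near its rear end. Origin at the middle of the underside, about its centre of mass; z up as it lies.
- stick_tip (a point): Foremost point of the stick's tip, 120 mm along +x from the middle, at half its height.
- pea_tin: Bystander, must be left where it stands; origin at the centre of its underside. Small food tin with a pale printed label, 58 mm across, 72 mm high.
- red_timer: Bystander, must be left where it stands; origin at the centre of its underside. Red and white kitchen timer, 69 mm across, 59 mm high.
- garlic: Bystander, must be left where it stands; origin at the centre of its underside. Garlic bulb, 56 mm across.
- cup: Bystander, must be left where it stands; origin at the centre of its underside. White espresso cup with a grey-green band, 65 mm across plus handle, 50 mm high.
- jar_red: Bystander, must be left where it stands; origin at the centre of its underside. Spice jar with a red cap, 46 mm across, 96 mm high.
- jar_green: Bystander, must be left where it stands; origin at the centre of its underside. Spice jar with a green cap, 42 mm across, 97 mm high.
- fence_rail: Aluminium fence with the black end stop, fixed to the sharpener; same origin and axes. Fence face x = 0, y -168 to +117 mm, top z = 38 mm. Stop: face at y = +100 mm, x -45 to 0, top z = 34 mm. The holder must not be forced against them (limit 40 N; about 10 N is ample).

How it is judged:
On the way, in this order (a step that is already met when the one before it is completed fails the run):
1. the holder lies flat against the fence (within 2.5 mm at both ends) before it reaches the wheel (x of each of sled_front, sled_rear in the frame of sharpener above -0.0025 m and y of sled in the frame of sharpener below -0.055 m), for 0.2 s.
2. the holder is passing the wheel, flat against the fence with the wheel pressed back, driven by the stick (x of each of sled_front, sled_rear in the frame of sharpener above -0.0025 m and y of sled in the frame of sharpener between -0.03 and 0.02 m and value of joint hone_wheel above 0.0035 m and contact force between push_stick and sled above 0.5 N), for 0.2 s.
3. the holder is home: within 3 mm of the end stop and of the fence (x of each of sled_front, sled_rear in the frame of sharpener above -0.003 m and y of sled in the frame of sharpener above 0.057 m), for 0.2 s.
At the end, for the whole second after the job is handed in: The holder stands flat on the base, within 3 mm of the end stop and within 3 mm of the fence at both ends, at rest; the stick lies at rest on the worktop, touching neither the sharpener nor the holder (all of step 3 and angle between sled's own z axis and vertical below 0.05 rad and linear speed of each of sled, push_stick below 0.01 m/s and contact force between push_stick and sharpener below 0.05 N and contact force between push_stick and sled below 0.05 N and height (world z) of stick_tip below 0.018 m and height (world z) of push_stick below 0.025 m).
It fails at once if while it passes the guarded wheel (its middle from 40 mm before the wheel to 55 mm past it) the holder stands off the fence by more than 4 mm at either end (y of sled in the frame of sharpener between -0.04 and 0.055 m and x of any of sled_front, sled_rear in the frame of sharpener below -0.004 m).
It fails at once if the fingers or the arm touch the holder (contact force between any of the fingers, the arm and sled above 0.5 N).
It fails at once if the holder is forced against the fence or stop with more than 40 N (contact force between sled and fence_rail above 40 N).
It fails at once if a bystander is moved by more than 20 mm (distance of any of pea_tin, red_timer, garlic, cup, jar_red, jar_green from where it was at the start of the episode above 0.02 m).
It also fails if it takes over 72 s, if anything falls off the work surface, if the arm or the gripper's body presses on something with over 40 N, if the wrist force passes 120 N, or if a joint passes its speed limit or range.

## Working session

There is one attempt and no reset: what is moved stays moved. The work goes in short steps, Python scripts to look and compute and a tool call to move; the robot and the scene stay as the last step left them, time stands still between calls to the robot, and variables do not carry over. Pictures are saved under pics/ and viewed, and the job is handed in when it is done.

Besides the shell and the picture viewer there is one more tool, called after ">>>" in YAML: its name, and indented under it one key for each argument. servo_tool: Moves the arm, as the interface text tells. Its arguments: {"type":"object","properties":{"increments":{"type":"array","items":{"type":"object","properties":{"offset":{"type":"array","items":{"type":"number"}},"yaw":{"type":"number"}}}},"claw":{"type":"number"},"force":{"type":"number"}},"required":["increments"]}

```bash
ls; mkdir -p pics; cat > h.py <<'E'
import numpy as np, cv2
from workcell import env
def snap(n,f):
    s=env.get_state(); m=env.camera_model(n); p,d=env.read_camera(n)
    cv2.imwrite('pics/%s.png'%f,p[:,:,::-1]); np.savez('pics/%s.npz'%f,p=p,d=d,T=np.array(m['world_from_camera']),fov=m['vertical_fov'],cx=m['cx'],cy=m['cy'])
    return m,p,d
class V:
    def __init__(s,f):
        z=np.load('pics/%s.npz'%f); s.p=z['p'];s.d=z['d'];s.T=z['T'];s.f=240/np.tan(np.radians(float(z['fov']))/2);s.cx=float(z['cx']);s.cy=float(z['cy'])
    def w(s,u,v,depth=None):
        d=s.d[int(round(v)),int(round(u))] if depth is None else depth
        c=np.array([(u-s.cx)/s.f*d,-(v-s.cy)/s.f*d,-d,1]); return (s.T@c)[:3]
    def wz(s,u,v,z):
        a=s.T[:3,3]; r=s.T[:3,:3]@np.array([(u-s.cx)/s.f,-(v-s.cy)/s.f,-1]); return a+r*(z-a[2])/r[2]
    def pix(s,P):
        c=s.T[:3,:3].T@(np.array(P)-s.T[:3,3]); return np.array([s.cx+s.f*c[0]/-c[2], s.cy-s.f*c[1]/-c[2]])
    def cloud(s):
        v,u=np.mgrid[0:480,0:640]; d=s.d
        c=np.stack([(u-s.cx)/s.f*d,-(v-s.cy)/s.f*d,-d],-1); return c@s.T[:3,:3].T+s.T[:3,3]
E
python3 - <<'E'
from h import *
for n in('top','side'):
    m,p,d=snap(n,n+'0'); print(n,{k:(np.round(v,3).tolist() if k=='world_from_camera' else v) for k,v in m.items()})
print(env.get_state())
E
```

```text
pics
top {'vertical_fov': 53.35657587414322, 'cx': 322.94045876982136, 'cy': 237.3169323431169, 'world_from_camera': [[0.012, 0.999, -0.049, 0.495], [-1.0, 0.013, 0.009, 0.043], [0.009, 0.048, 0.999, 1.261], [0.0, 0.0, 0.0, 1.0]]}
side {'vertical_fov': 44.03313780683451, 'cx': 317.6274355383579, 'cy': 240.39502846928772, 'world_from_camera': [[-0.96, 0.196, -0.198, 0.291], [-0.278, -0.637, 0.719, 1.072], [0.014, 0.746, 0.666, 1.019], [0.0, 0.0, 0.0, 1.0]]}
{'clock': 0.1, 'joint_pos': array([-1.33860129e+00,  3.13961780e-01,  4.51021024e-02,  1.30363842e+00,
        3.52101051e-06,  1.43124780e+00]), 'qvel': array([ 0.0006863 , -0.00086659,  0.00283335, -0.00122046, -0.0009154 ,
       -0.00012915]), 'tau': array([ 1.90896426e-03, -4.81726098e+01,  2.99243546e+01,  1.28018091e-02,
       -1.14571258e-04, -3.76708840e-06]), 'tcp_pos': array([ 0.20876306, -0.53521016,  0.20148125]), 'orientation': array([-0.13007459, -0.69490036, -0.13127675,  0.6949536 ]), 'wrist_force': array([ 0.91596512, -0.03319773,  0.97971057]), 'ft_torque': array([-0.01991345,  0.02853841, -0.01053443]), 'finger_gap': 0.08504473496839081}
```

View pics/top0.png

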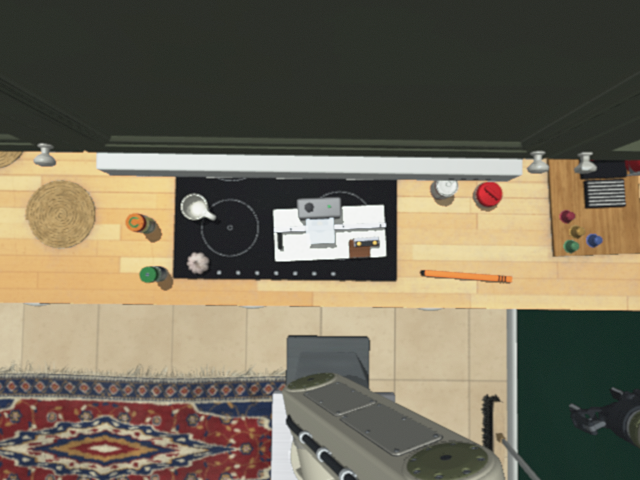

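View pics/side0.png

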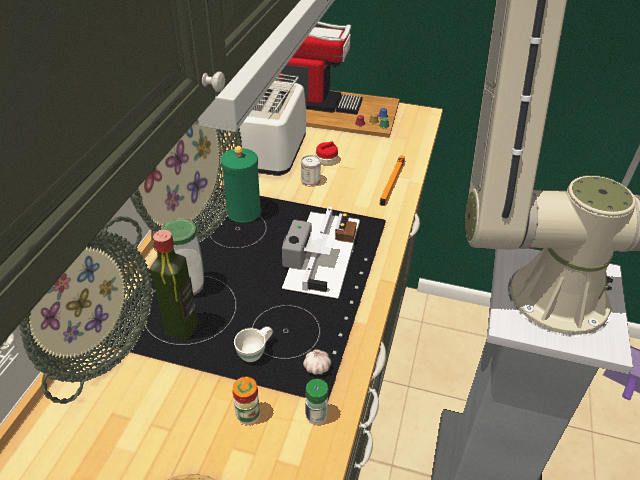

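```bash
python3 - <<'E'
from h import *
v=V('top0')
for n,(u,w) in dict(wood=(450,230),wood2=(410,290),glass=(260,240),glass2=(390,260),base=(300,250),base2=(370,215),stickL=(425,273),stickR=(510,279),stickM=(467,276),mot=(320,200),sled=(360,249)).items(): print(n,(u,w),np.round(v.w(u,w),4))
im=v.p[185:290,255:525,::-1]; cv2.imwrite('pics/topz.png',cv2.resize(im,None,fx=2.95,fy=2.95,interpolation=cv2.INTER_CUBIC))
v=V('side0')
im=v.p[140:300,270:420,::-1]; cv2.imwrite('pics/sidez.png',cv2.resize(im,None,fx=3.7,fy=3.7,interpolation=cv2.INTER_CUBIC))
E
```

```text
wood (450, 230) [ 0.5801 -0.306  -0.0065]
wood2 (410, 290) [ 0.4197 -0.1992 -0.0037]
glass (260, 240) [0.5466 0.1981 0.002 ]
glass2 (390, 260) [ 0.4982 -0.145   0.0026]
base (300, 250) [0.5215 0.0922 0.0077]
base2 (370, 215) [ 0.6161 -0.0909  0.0066]
stickL (425, 273) [ 0.4654 -0.2349  0.0139]
stickR (510, 279) [ 0.4524 -0.4581  0.012 ]
stickM (467, 276) [ 0.4588 -0.346   0.0097]
mot (320, 200) [0.6453 0.0415 0.0751]
sled (360, 249) [ 0.5254 -0.0629  0.0343]
```

View pics/topz.png

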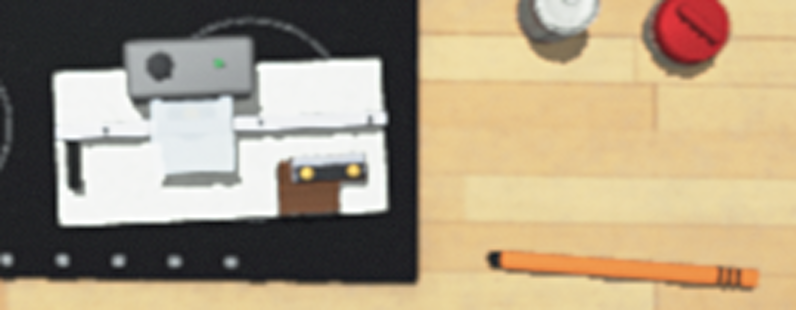

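View pics/sidez.png

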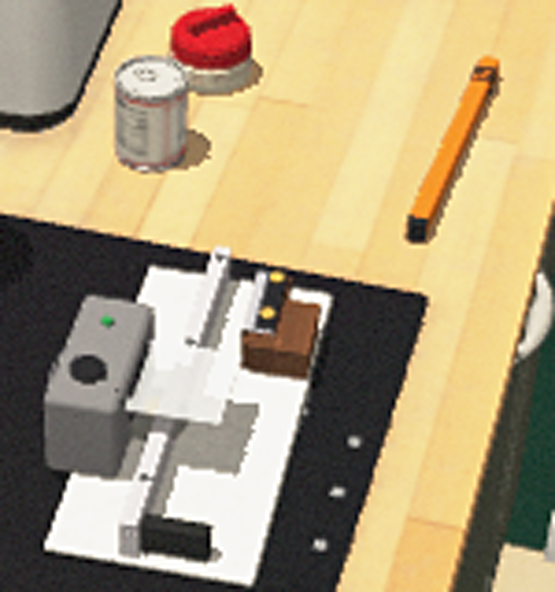

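```bash
python3 - <<'E'
from h import *
m,p,d=snap('wrist','wr0'); print({k:(np.round(v,3).tolist() if k=='world_from_camera' else v) for k,v in m.items()})
v=V('top0')
f=lambda x,y:(255+x/2.95-.33,185+y/2.95-.33)
for n,c in dict(TL=(53,72),TR=(380,58),BR=(388,212),BL=(58,226)).items(): print(n,np.round(v.wz(*f(*c),.008),4))
for n,c in dict(tip=(487,258),end=(759,277)).items(): print(n,np.round(v.wz(*f(*c),.010),4))
for n,c in dict(sl_bl=(280,214),sl_br=(340,214)).items(): print(n,np.round(v.wz(*f(*c),.034),4))
from scipy.spatial.transform import Rotation as R
s=env.get_state();q=s['orientation'];print(R.from_quat([q[1],q[2],q[3],q[0]]).as_matrix().round(3))
E
```

```text
{'vertical_fov': 66.66215270333166, 'cx': 324.2427103577999, 'cy': 235.18766868576347, 'world_from_camera': [[0.364, 0.887, 0.284, 0.281], [-0.931, 0.348, 0.108, -0.507], [-0.003, -0.304, 0.953, 0.373], [0.0, 0.0, 0.0, 1.0]]}
TL [0.6282 0.1657 0.008 ]
TR [ 0.6447 -0.1261  0.008 ]
BR [ 0.5072 -0.1341  0.008 ]
BL [0.4911 0.1589 0.008 ]
tip [ 0.4674 -0.222   0.01  ]
end [ 0.4535 -0.4641  0.01  ]
sl_bl [ 0.504  -0.0363  0.034 ]
sl_br [ 0.5046 -0.0886  0.034 ]
[[-0.     0.363 -0.932]
 [ 0.001 -0.932 -0.363]
 [-1.    -0.001 -0.   ]]
```

View pics/wr0.png

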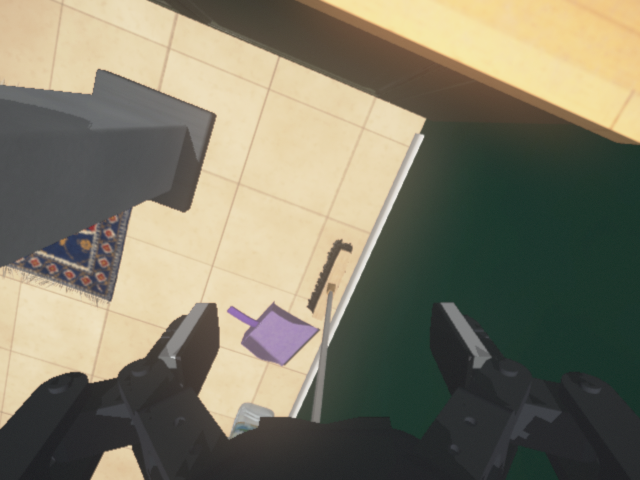

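```bash
cat >> h.py <<'E'
from scipy.spatial.transform import Rotation as Rot
def tool():
    s=env.get_state();q=s['orientation'];return s,Rot.from_quat([q[1],q[2],q[3],q[0]]).as_matrix(),np.array(s['tcp_pos'])
def goto(P,yang=None,base=None):
    "print offset(cm), yaw(deg) to world pos P, tool y angle (deg, world)"
    s,M,p=tool()
    if base is not None: p=np.array(base)
    o=M.T@(np.array(P)-p)*100
    a=np.degrees(np.arctan2(M[1,1],M[0,1]))
    yw=None if yang is None else -((yang-a+180)%360-180)
    print('t',round(s['clock'],2),'tcp',p.round(4),'yang',round(a,2),'q6',round(s['joint_pos'][5],2),'F',np.round(s['wrist_force'],2),'gap',round(s['finger_gap'],4)); print('offset cm',o.round(2),'yaw',yw)
E
python3 -c "
from h import *
goto([.5,-.1,.2],-3.3)"
```

```text
t 0.15 tcp [ 0.2088 -0.5353  0.2016] yang -68.7 q6 1.43 F [0.64 0.12 0.44] gap 0.0853
offset cm [  0.21 -29.98 -42.95] yaw -65.39899913312641
```

>>> servo_tool:
  increments:
    - {"offset":[0,-2.5,-3.6],"yaw":-5}
    - {"offset":[0,-5,-7.2],"yaw":-10}
    - {"offset":[0,-7.5,-10.8],"yaw":-16}
    - {"offset":[0,-10,-14.4],"yaw":-22}
    - {"offset":[0,-12.5,-18],"yaw":-28}
    - {"offset":[0,-15,-21.6],"yaw":-34}
    - {"offset":[0,-17.5,-25.2],"yaw":-40}
    - {"offset":[0,-20,-28.8],"yaw":-46}
  claw: 1

```text
clock: 0.95
tcp_pos: [0.4051, -0.2431, 0.2022]
orientation: [-0.393, -0.588, -0.393, 0.588]
wrist_force: [0.6, -0.4, 0.4]
finger_gap: 0.0853
```

```bash
python3 -c "
from h import *
goto([.5,-.1,.2],-3.3)"
```

```text
t 0.95 tcp [ 0.4051 -0.2431  0.2022] yang -22.47 q6 1.25 F [ 0.6  -0.35  0.44] gap 0.0853
offset cm [  0.22   3.3  -16.85] yaw -19.165092032561063
```

>>> servo_tool:
  increments:
    - {"offset":[0,0.6,-3.4],"yaw":-5}
    - {"offset":[0,1.2,-6.8],"yaw":-10}
    - {"offset":[0,1.8,-10.2],"yaw":-14}
    - {"offset":[0,2.4,-13.6],"yaw":-19}
    - {"offset":[0,3.2,-16.6],"yaw":-19}
    - {"offset":[0,3.2,-16.6],"yaw":-19}
    - {"offset":[0,3.2,-16.6],"yaw":-19}
    - {"offset":[0,3.2,-16.6],"yaw":-19}

```text
clock: 1.75
tcp_pos: [0.4976, -0.1045, 0.2021]
orientation: [-0.483, -0.516, -0.484, 0.516]
wrist_force: [-0.0, 0.5, 0.2]
finger_gap: 0.0857
```

```bash
python3 -c "
from h import *
snap('wrist','wr1')
goto([.5,-.1,.2],-3.3)"
```

```text
t 1.8 tcp [ 0.4975 -0.1047  0.2022] yang -3.77 q6 1.27 F [-0.53 -0.72  0.16] gap 0.0857
offset cm [ 0.22  0.21 -0.49] yaw -0.47026724969222755
```

View pics/wr1.png

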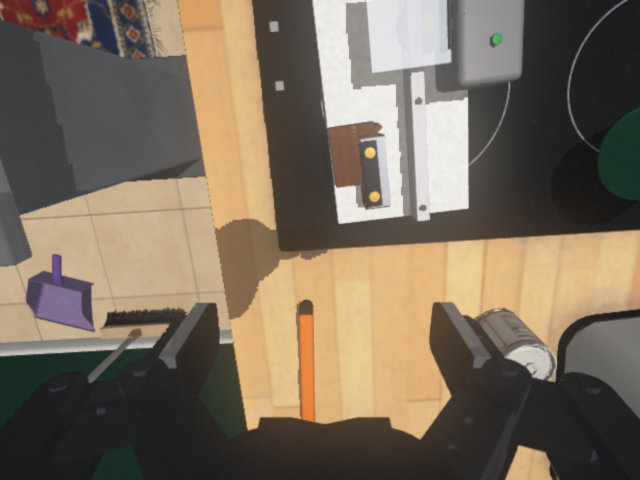

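```bash
python3 - <<'E'
from h import *
v=V('wr1')
im=v.p[95:235,300:490,::-1]; cv2.imwrite('pics/wz1.png',cv2.resize(im,None,fx=4,fy=4,interpolation=cv2.INTER_CUBIC))
C=v.cloud()
for u,w in [(420,100),(420,200),(350,205),(400,215),(440,180),(345,170),(350,150),(371,190),(270,230),(307,340),(280,290)]: print(u,w,C[w,u].round(4))
E
```

```text
420 100 [ 0.5848 -0.0159  0.0396]
420 200 [ 0.5865 -0.1039  0.0378]
350 205 [ 0.5226 -0.1113  0.0088]
400 215 [ 0.5737 -0.1254  0.0077]
440 180 [ 0.614  -0.0918  0.0071]
345 170 [ 0.518  -0.0722  0.0333]
350 150 [ 0.5233 -0.0543  0.0342]
371 190 [ 0.5409 -0.0913  0.0391]
270 230 [ 0.4355 -0.137  -0.0062]
307 340 [ 0.4668 -0.2638  0.014 ]
280 290 [ 0.4391 -0.209  -0.0059]
```

View pics/wz1.png

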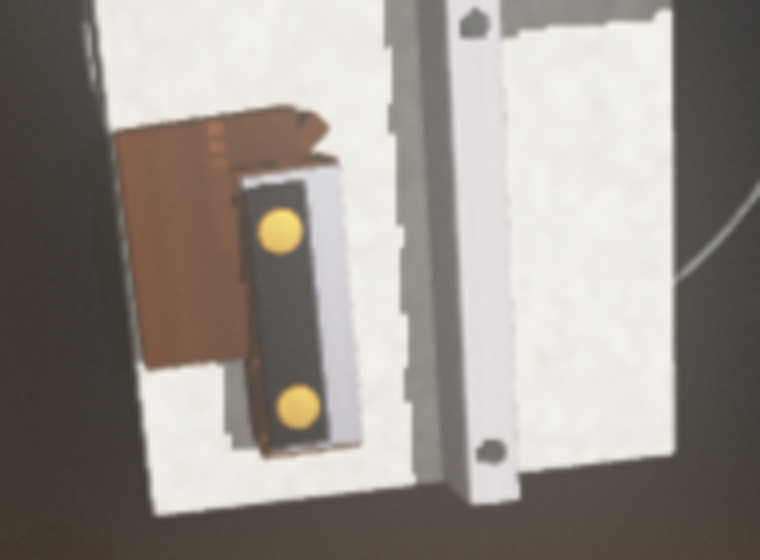

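```bash
python3 - <<'E'
from h import *
v=V('wr1')
g=lambda x,y,z: v.wz(300+(x+.5)/4-.5,95+(y+.5)/4-.5,z)
P=dict(pl_rl=g(155,515,.008),pl_rr=g(675,453,.008),pl_l0=g(97,0,.008),f0=g(443,2,.038),f1=g(470,502,.038),f2=g(520,498,.038),s_fl=g(113,130,.034),s_rl=g(150,368,.034),s_in=g(246,360,.034),s_rin=g(265,457,.034),s_nose=g(290,106,.034))
for k,p in P.items(): print(k,p[:2].round(4))
print('tip',v.wz(305,300,.014),'near',v.wz(308,415,.014), v.wz(300.5,350,.014),v.wz(314.,350,.014))
d=P['f0']-P['f1'];print('fence yaw deg',np.degrees(np.arctan2(-d[0],d[1])))
d=P['pl_rr']-P['pl_rl'];print('plate yaw',np.degrees(np.arctan2(d[1],d[0])),np.hypot(*d[:2]))
d=P['pl_l0']-P['pl_rl'];print('plate left yaw',np.degrees(np.arctan2(-d[0],d[1])))
for a,b in(('s_fl','s_rl'),('s_in','s_rin')):
  d=P[a]-P[b];print(a,b,'yaw',np.degrees(np.arctan2(-d[0],d[1])),np.hypot(*d[:2]))
d=P['s_in']-P['s_rl'];print('in-rl',np.degrees(np.arctan2(d[1],d[0])),np.hypot(*d[:2]))
E
```

```text
pl_rl [ 0.5097 -0.1302]
pl_rr [ 0.6436 -0.1223]
pl_l0 [ 0.5028 -0.0044]
f0 [ 0.5768 -0.0113]
f1 [ 0.584  -0.1233]
f2 [ 0.5959 -0.123 ]
s_fl [ 0.5045 -0.0332]
s_rl [ 0.5099 -0.087 ]
s_in [ 0.5324 -0.0866]
s_rin [ 0.5361 -0.1101]
s_nose [ 0.544  -0.0306]
tip [ 0.46854349 -0.21322238  0.014     ] near [ 0.4596345  -0.36973431  0.014     ] [ 0.45826188 -0.27656049  0.014     ] [ 0.47373337 -0.27754507  0.014     ]
fence yaw deg 3.68207317177385
plate yaw 3.402712032878939 0.13415212047392422
plate left yaw 3.16690173205261
s_fl s_rl yaw 5.690750528738953 0.05413584811914379
s_in s_rin yaw 9.02341876495577 0.023828305748015286
in-rl 1.1260655218204758 0.02248384218812949
```

```bash
python3 -c "
from h import *
v=V('wr1')
im=v.p[280:430,230:380,::-1]; cv2.imwrite('pics/wz2.png',cv2.resize(im,None,fx=4,fy=4,interpolation=cv2.INTER_CUBIC))
goto([.4635,-.317,.07],-3.3)"
```

```text
t 1.8 tcp [ 0.4975 -0.1047  0.2022] yang -3.77 q6 1.27 F [-0.53 -0.72  0.16] gap 0.0857
offset cm [13.22 -1.99 21.4 ] yaw -0.47026724969222755
```

View pics/wz2.png

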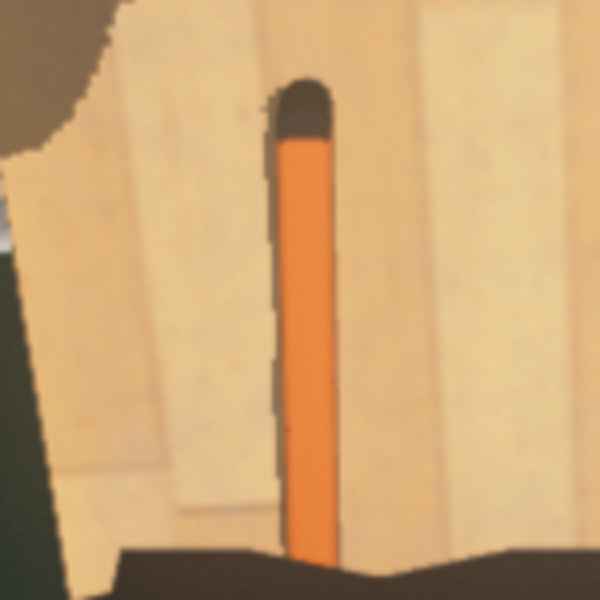

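>>> servo_tool:
  increments:
    - {"offset":[1.8,-0.3,3.2],"yaw":0}
    - {"offset":[3.6,-0.6,6.4],"yaw":0}
    - {"offset":[5.4,-0.9,9.6],"yaw":0}
    - {"offset":[7.2,-1.2,12.8],"yaw":0}
    - {"offset":[9,-1.5,16],"yaw":0}
    - {"offset":[11,-1.8,19.2],"yaw":-0.5}
    - {"offset":[13.2,-2,21.4],"yaw":-0.5}
    - {"offset":[13.2,-2,21.4],"yaw":-0.5}

```text
clock: 2.6
tcp_pos: [0.4613, -0.3186, 0.0674]
orientation: [-0.483, -0.515, -0.486, 0.516]
wrist_force: [-0.2, 0.5, 0.7]
finger_gap: 0.0856
```

>>> servo_tool:
  increments:
    - {"offset":[0,0,0],"yaw":0}
    - {"offset":[0,0,0],"yaw":0}
    - {"offset":[0,0,0],"yaw":0}
    - {"offset":[0,0,0],"yaw":0}
    - {"offset":[0,0,0],"yaw":0}
    - {"offset":[0,0,0],"yaw":0}
    - {"offset":[0,0,0],"yaw":0}
    - {"offset":[0,0,0],"yaw":0}

```text
clock: 3.4
tcp_pos: [0.4644, -0.3161, 0.0703]
orientation: [-0.486, -0.514, -0.486, 0.514]
wrist_force: [-0.7, -0.5, -0.2]
finger_gap: 0.0855
```

```bash
python3 -c "
from h import *
snap('wrist','wr2')
goto([.4635,-.317,-.003],-3.3)"
```

```text
t 3.45 tcp [ 0.4644 -0.3162  0.0703] yang -3.19 q6 0.89 F [ 0.53 -0.34 -0.31] gap 0.0855
offset cm [ 7.33 -0.08  0.08] yaw 0.10877249205148587
```

View pics/wr2.png

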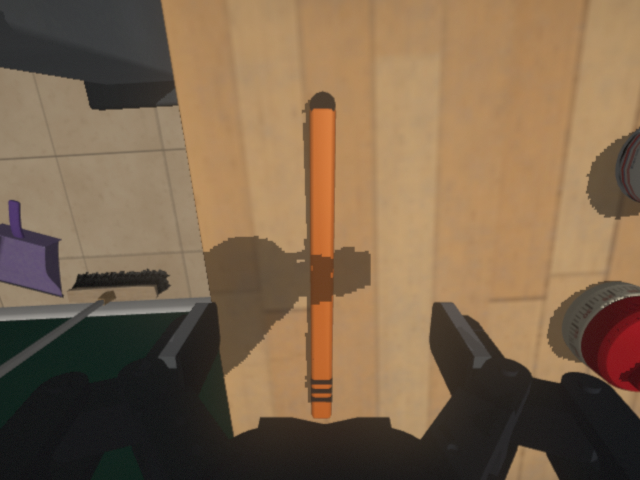

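```bash
python3 -c "
from h import *
v=V('wr2')
for n,(a,b) in dict(tip=(322,93),mid=(322.5,250),mid2=(322,330),end=(321,418),tc=(325,330)).items(): print(n,v.wz(a,b,.014).round(4))
print('tcp pix',v.pix(tool()[2]),v.pix([.4644,-.3162,.004]))
im=v.p[80:140,280:370,::-1]; cv2.imwrite('pics/wz3.png',cv2.resize(im,None,fx=6,fy=6,interpolation=cv2.INTER_CUBIC))
"
```

```text
tip [ 0.4675 -0.2233  0.014 ]
mid [ 0.4624 -0.3203  0.014 ]
mid2 [ 0.4586 -0.3809  0.014 ]
end [ 0.4534 -0.4591  0.014 ]
tc [ 0.4607 -0.381   0.014 ]
tcp pix [325.46069965 279.84375542] [325.20138074 239.23595696]
```

View pics/wz3.png

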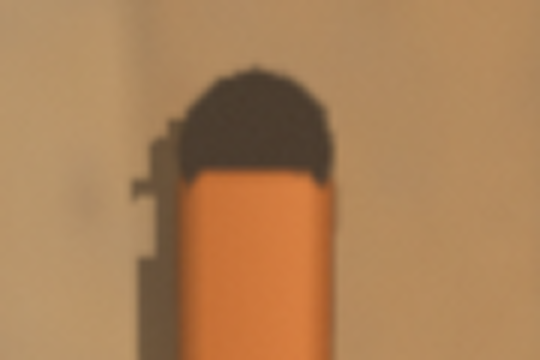

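```bash
python3 -c "
from h import *
a=V('wr1');b=V('wr2');t=V('top0')
print(a.cloud()[303,306],b.cloud()[97,322])
print(a.T.round(4));print(b.T.round(4))
print(a.f,b.f,t.f)
for P in ([.4675,-.2233,.014],[.4534,-.463,.014]): print(a.pix(P),b.pix(P),t.pix(P))
"
```

```text
[ 0.46841906 -0.22234222  0.00383909] [ 0.46740288 -0.22536236  0.01254314]
[[ 0.9979  0.0609  0.0205  0.5021]
 [-0.0643  0.9509  0.3026 -0.0261]
 [-0.0011 -0.3033  0.9529  0.3733]
 [ 0.      0.      0.      1.    ]]
[[ 9.985e-01  5.210e-02  1.690e-02  4.681e-01]
 [-5.470e-02  9.515e-01  3.027e-01 -2.378e-01]
 [-3.000e-04 -3.032e-01  9.529e-01  2.416e-01]
 [ 0.000e+00  0.000e+00  0.000e+00  1.000e+00]]
364.93358300606485 364.93358300606485 477.63770921597984
[304.79010592 308.24678426] [321.95072019  93.06974554] [420.58072213 272.14868791]
[308.79424758 472.62819545] [321.30699433 422.02499082] [512.17047487 278.66582736]
```

```bash
python3 -c "
from h import *
goto([.4622,-.3245,-.003],-3.1)"
```

```text
t 3.45 tcp [ 0.4644 -0.3162  0.0703] yang -3.19 q6 0.89 F [ 0.53 -0.34 -0.31] gap 0.0855
offset cm [ 7.33 -0.17  0.84] yaw -0.09122750794850276
```

>>> servo_tool:
  increments:
    - {"offset":[1.5,-0.1,0.4],"yaw":0}
    - {"offset":[3,-0.2,0.8],"yaw":0}
    - {"offset":[4.5,-0.2,0.8],"yaw":0}
    - {"offset":[5.8,-0.2,0.8],"yaw":0}
    - {"offset":[6.6,-0.2,0.8],"yaw":0}
    - {"offset":[7.1,-0.2,0.8],"yaw":0}
    - {"offset":[7.3,-0.2,0.8],"yaw":0}
    - {"offset":[7.3,-0.2,0.8],"yaw":0}

```text
clock: 4.25
tcp_pos: [0.4621, -0.3242, -0.0026]
orientation: [-0.486, -0.514, -0.486, 0.514]
wrist_force: [-0.0, -0.2, -0.1]
finger_gap: 0.0848
```

>>> servo_tool:
  increments:
    - {"offset":[0,0,0],"yaw":0}
    - {"offset":[0,0,0],"yaw":0}
    - {"offset":[0,0,0],"yaw":0}
    - {"offset":[0,0,0],"yaw":0}
    - {"offset":[0,0,0],"yaw":0}
    - {"offset":[0,0,0],"yaw":0}
    - {"offset":[0,0,0],"yaw":0}
    - {"offset":[0,0,0],"yaw":0}
  claw: 0
  force: 100

```text
clock: 5.05
tcp_pos: [0.4619, -0.3242, -0.0027]
orientation: [-0.486, -0.514, -0.486, 0.514]
wrist_force: [0.7, -0.5, -0.0]
finger_gap: 0.0001
```

```bash
python3 -c "
from h import *
snap('wrist','wr3');snap('side','si3')
v=V('si3')
im=v.p[100:260,330:490,::-1]; cv2.imwrite('pics/sz3.png',cv2.resize(im,None,fx=3.7,fy=3.7,interpolation=cv2.INTER_CUBIC))
goto([.4622,-.3245,-.003],-3.1)"
```

```text
t 5.15 tcp [ 0.4619 -0.3241 -0.0027] yang -3.19 q6 0.87 F [ 0.73  0.73 -0.48] gap 0.0001
offset cm [0.03 0.03 0.03] yaw -0.09458551301290186
```

View pics/wr3.png

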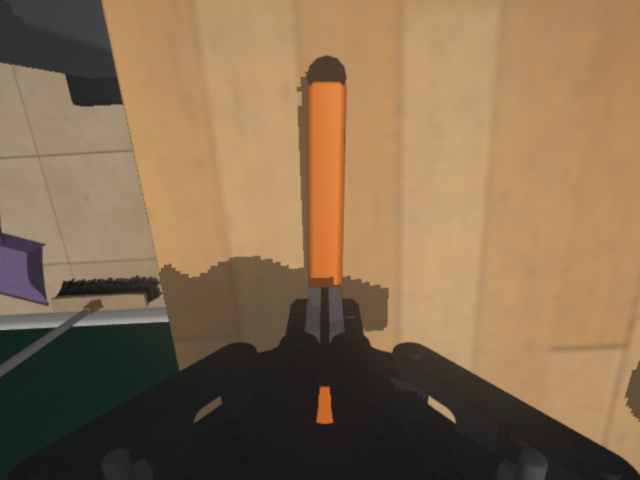

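View pics/sz3.png

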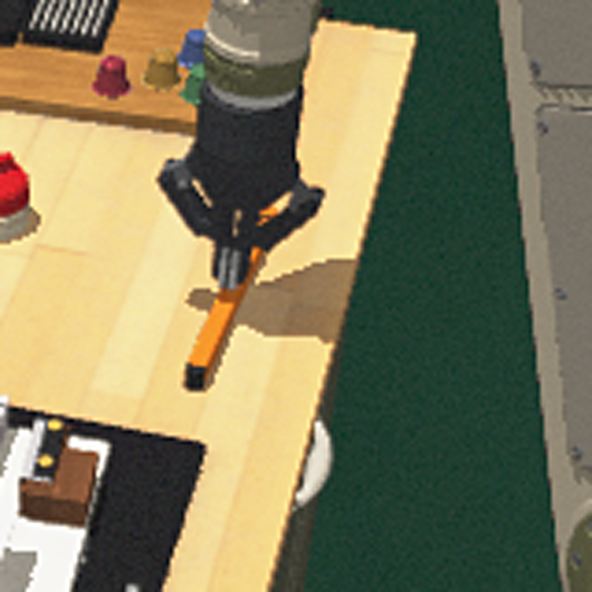

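```bash
python3 -c "
from h import *
v=V('wr3');C=v.cloud()
for u in (300,308,312,316,320,324,328,332,336,340,345,352):
  print(u,[C[w,u].round(4).tolist() for w in (270,284,292,300,320)])
print(v.pix(tool()[2]), v.wz(327,57,.014))
im=v.p[230:400,230:430,::-1]; cv2.imwrite('pics/wz4.png',cv2.resize(im,None,fx=4,fy=3.5,interpolation=cv2.INTER_CUBIC))
"
```

```text
300 [[0.4489, -0.3196, -0.0064], [0.4484, -0.3272, -0.0058], [0.448, -0.3319, -0.0058], [0.4518, -0.3158, 0.0339], [0.4528, -0.3158, 0.0497]]
308 [[0.453, -0.3198, -0.0065], [0.4525, -0.3276, -0.0061], [0.4521, -0.3328, -0.0073], [0.4556, -0.3123, 0.0411], [0.4562, -0.3128, 0.0552]]
312 [[0.4563, -0.3115, 0.0135], [0.4559, -0.3184, 0.0137], [0.457, -0.3121, 0.0347], [0.4572, -0.3122, 0.0415], [0.4576, -0.3123, 0.0561]]
316 [[0.4582, -0.3114, 0.0139], [0.4577, -0.3184, 0.014], [0.4585, -0.3127, 0.0337], [0.4587, -0.3123, 0.0414], [0.4591, -0.3121, 0.0565]]
320 [[0.46, -0.3116, 0.0137], [0.4596, -0.3184, 0.0142], [0.4602, -0.3124, 0.0344], [0.4603, -0.3124, 0.0413], [0.4604, -0.3129, 0.0552]]
324 [[0.4618, -0.3121, 0.0127], [0.4615, -0.3184, 0.0144], [0.4618, -0.3126, 0.0342], [0.4618, -0.3127, 0.041], [0.4618, -0.313, 0.0552]]
328 [[0.4637, -0.3122, 0.0128], [0.4633, -0.3188, 0.0137], [0.4634, -0.312, 0.0356], [0.4634, -0.3123, 0.0419], [0.4632, -0.3121, 0.0569]]
332 [[0.4655, -0.3121, 0.0132], [0.4652, -0.3189, 0.0138], [0.465, -0.3129, 0.0339], [0.4649, -0.3133, 0.0402], [0.4646, -0.3127, 0.056]]
336 [[0.4673, -0.312, 0.0137], [0.467, -0.319, 0.0138], [0.4667, -0.3129, 0.0342], [0.4665, -0.3125, 0.0418], [0.466, -0.3134, 0.0549]]
340 [[0.4692, -0.3122, 0.0136], [0.4689, -0.3196, 0.0127], [0.4683, -0.3132, 0.0337], [0.468, -0.3132, 0.0407], [0.4674, -0.3128, 0.0561]]
345 [[0.4722, -0.3202, -0.005], [0.4719, -0.3285, -0.0057], [0.4717, -0.3334, -0.0063], [0.4702, -0.3171, 0.0334], [0.4693, -0.3167, 0.0497]]
352 [[0.4758, -0.321, -0.0063], [0.4756, -0.3291, -0.0067], [0.4754, -0.3329, -0.005], [0.4731, -0.3173, 0.0334], [0.472, -0.3173, 0.049]]
[325.54959009 279.77782838] [ 0.46787892 -0.22310536  0.014     ]
```

View pics/wz4.png

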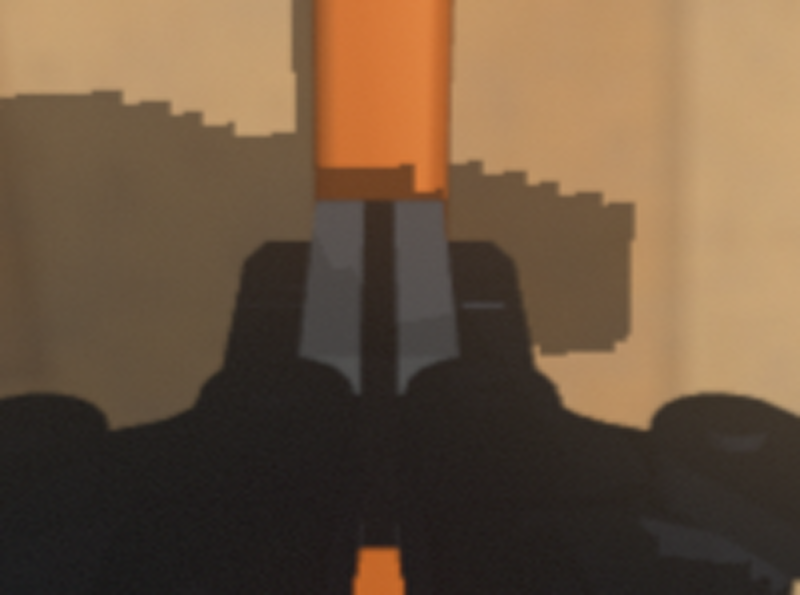

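```bash
python3 -c "
from h import *
v=V('wr3');C=v.cloud()
for u in (316,320,325,333): print(u,[(w,C[w,u,2].round(4)) for w in range(284,294)])
v=V('si3'); print('side tcp pix',v.pix(tool()[2]), [v.pix([.462,-.324,z]).round(1) for z in (0,.014,.03,.05)])
im=v.p[150:220,365:435,::-1]; cv2.imwrite('pics/sz4.png',cv2.resize(im,None,fx=8,fy=8,interpolation=cv2.INTER_CUBIC))
"
```

```text
316 [(284, np.float64(0.014)), (285, np.float64(0.0142)), (286, np.float64(0.0137)), (287, np.float64(0.0145)), (288, np.float64(0.0291)), (289, np.float64(0.0306)), (290, np.float64(0.0333)), (291, np.float64(0.033)), (292, np.float64(0.0337)), (293, np.float64(0.0346))]
320 [(284, np.float64(0.0142)), (285, np.float64(0.0139)), (286, np.float64(0.0142)), (287, np.float64(0.0147)), (288, np.float64(0.0311)), (289, np.float64(0.0311)), (290, np.float64(0.0327)), (291, np.float64(0.0334)), (292, np.float64(0.0344)), (293, np.float64(0.0347))]
325 [(284, np.float64(0.0156)), (285, np.float64(0.0137)), (286, np.float64(0.0139)), (287, np.float64(0.013)), (288, np.float64(0.0299)), (289, np.float64(0.0315)), (290, np.float64(0.0324)), (291, np.float64(0.0328)), (292, np.float64(0.0339)), (293, np.float64(0.0358))]
333 [(284, np.float64(0.0147)), (285, np.float64(0.0145)), (286, np.float64(0.0138)), (287, np.float64(0.0128)), (288, np.float64(0.031)), (289, np.float64(0.0317)), (290, np.float64(0.032)), (291, np.float64(0.0338)), (292, np.float64(0.0343)), (293, np.float64(0.0359))]
side tcp pix [390.17867216 184.79593594] [array([390.2, 184.1]), array([390.7, 180.1]), array([391.2, 175.6]), array([391.9, 169.8])]
```

View pics/sz4.png

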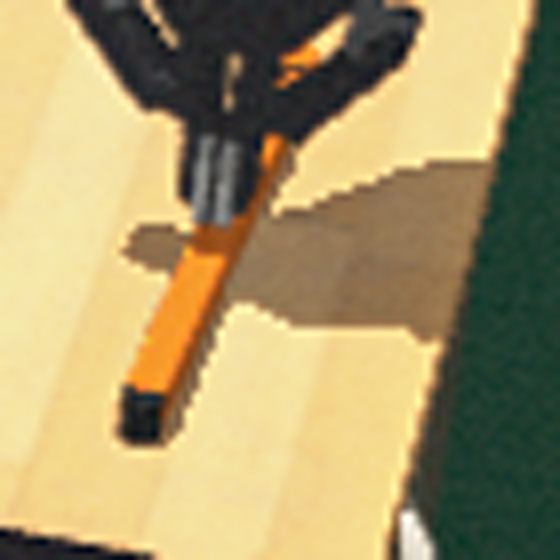

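>>> servo_tool:
  increments:
    - {"offset":[0,0,0],"yaw":0}
    - {"offset":[0,0,0],"yaw":0}
    - {"offset":[0,0,0],"yaw":0}
    - {"offset":[0,0,0],"yaw":0}
    - {"offset":[0,0,0],"yaw":0}
    - {"offset":[0,0,0],"yaw":0}
    - {"offset":[0,0,0],"yaw":0}
    - {"offset":[0,0,0],"yaw":0}
  claw: 0.7

```text
clock: 5.95
tcp_pos: [0.4619, -0.3241, -0.0027]
orientation: [-0.486, -0.514, -0.486, 0.514]
wrist_force: [-0.6, 0.4, 0.7]
finger_gap: 0.0595
```

>>> servo_tool:
  increments:
    - {"offset":[0.4,0,0],"yaw":0}
    - {"offset":[0.8,0,0],"yaw":0}
    - {"offset":[1.2,0,0],"yaw":0}
    - {"offset":[1.6,0,0],"yaw":0}
    - {"offset":[2.0,0,0],"yaw":0}
    - {"offset":[2.4,0,0],"yaw":0}
    - {"offset":[2.7,0,0],"yaw":0}
    - {"offset":[2.9,0,0],"yaw":0}

```text
clock: 6.75
tcp_pos: [0.4618, -0.324, -0.0321]
orientation: [-0.486, -0.514, -0.486, 0.514]
wrist_force: [0.8, -0.5, -0.6]
finger_gap: 0.0599
```

```bash
python3 -c "
from h import *
snap('wrist','wr4');tool()
goto([.4622,-.3245,-.003],-3.1)
v=V('wr4')
C=v.cloud()
im=v.p; cv2.imwrite('pics/wr4b.png',im[:,:,::-1])"
```

```text
t 6.8 tcp [ 0.4617 -0.3239 -0.0323] yang -3.2 q6 0.87 F [ 0.65 -0.29 -0.03] gap 0.06
offset cm [-2.93  0.05  0.05] yaw -0.09692788962487953
```

View pics/wr4.png

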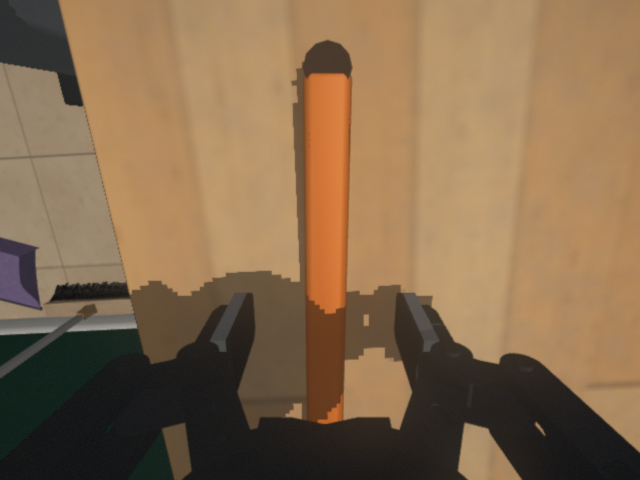

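>>> servo_tool:
  increments:
    - {"offset":[0,0,0],"yaw":0}
    - {"offset":[0,0,0],"yaw":0}
    - {"offset":[0,0,0],"yaw":0}
    - {"offset":[0,0,0],"yaw":0}
    - {"offset":[0,0,0],"yaw":0}
    - {"offset":[0,0,0],"yaw":0}
    - {"offset":[0,0,0],"yaw":0}
    - {"offset":[0,0,0],"yaw":0}
  claw: 0
  force: 100

```text
clock: 7.6
tcp_pos: [0.4622, -0.3244, -0.0311]
orientation: [0.486, 0.514, 0.486, -0.514]
wrist_force: [-1.0, 0.3, 5.7]
finger_gap: 0.0136
```

```bash
python3 -c "
from h import *
snap('wrist','wr5')
goto([.4622,-.3245,-.003],-3.1)
v=V('wr5');C=v.cloud()
for u in (300,316,333,345): print(u,[(w,C[w,u].round(4).tolist()) for w in range(290,320,5)])
"
```

```text
t 7.65 tcp [ 0.4623 -0.3244 -0.0311] yang -3.2 q6 0.87 F [-0.89  1.49  5.59] gap 0.0133
offset cm [-2.81 -0.    0.01] yaw -0.09667755924439803
300 [(290, [0.4522, -0.3125, 0.0036]), (295, [0.4525, -0.3123, 0.0086]), (300, [0.4528, -0.3122, 0.0129]), (305, [0.4531, -0.312, 0.0174]), (310, [0.4533, -0.3123, 0.0206]), (315, [0.4535, -0.3122, 0.0243])]
316 [(290, [0.4593, -0.3079, 0.0137]), (295, [0.4592, -0.31, 0.0138]), (300, [0.4591, -0.3118, 0.0143]), (305, [0.4589, -0.314, 0.0142]), (310, [0.4588, -0.3166, 0.0135]), (315, [0.4587, -0.3184, 0.0141])]
333 [(290, [0.4658, -0.3087, 0.0128]), (295, [0.4657, -0.3102, 0.014]), (300, [0.4656, -0.3121, 0.0145]), (305, [0.4655, -0.3147, 0.0136]), (310, [0.4654, -0.3165, 0.0143]), (315, [0.4653, -0.3189, 0.0138])]
345 [(290, [0.4705, -0.3098, 0.0112]), (295, [0.4705, -0.3137, 0.0077]), (300, [0.4702, -0.3133, 0.0127]), (305, [0.47, -0.3134, 0.0165]), (310, [0.4698, -0.3126, 0.0216]), (315, [0.4696, -0.3129, 0.0246])]
```

View pics/wr5.png

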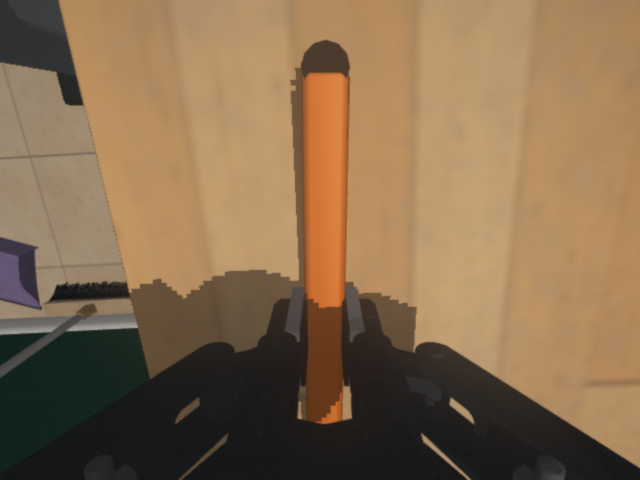

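```bash
cat >> h.py <<'E'
TH=np.radians(3.35); O=np.array([.5742,.0440]); XA=np.array([np.cos(TH),np.sin(TH)]); YA=np.array([-np.sin(TH),np.cos(TH)])
def s2w(x,y): return O+x*XA+y*YA
def w2s(p): d=np.array(p)[:2]-O; return np.array([d@XA,d@YA])
L=0.0925
def tipc(): # tip circle centre in sharp frame from measured pose (stick dir = tool y angle+90)
    s,M,p=tool(); a=np.arctan2(M[1,1],M[0,1])+np.pi/2
    return w2s(p[:2]+L*np.array([np.cos(a),np.sin(a)]))
def gotip(x,y,z=-.014,sang=45.):
    a=np.radians(sang)+TH; t=s2w(x,y)-L*np.array([np.cos(a),np.sin(a)])
    print('tipc mm',(tipc()*1000).round(1)); goto([t[0],t[1],z],np.degrees(a)-90)
E
python3 -c "
from h import *
v=V('wr5');print(v.wz(326,41,.014))
gotip(-.080,-.158,.03)"
```

```text
[ 0.46767274 -0.22297785  0.014     ]
tipc mm [-122.7 -269.4]
t 7.65 tcp [ 0.4623 -0.3244 -0.0311] yang -3.2 q6 0.87 F [-0.89  1.49  5.59] gap 0.0133
offset cm [ -6.12  -2.77 -13.55] yaw 38.453322440755585
```

>>> servo_tool:
  increments:
    - {"offset":[-1,0,0],"yaw":0}
    - {"offset":[-2,0,0],"yaw":0}
    - {"offset":[-3,0,0],"yaw":0}
    - {"offset":[-4,0,0],"yaw":0}
    - {"offset":[-5,0,0],"yaw":0}
    - {"offset":[-6,0,0],"yaw":0}
    - {"offset":[-6,0,0],"yaw":0}
    - {"offset":[-6,0,0],"yaw":0}

```text
clock: 8.45
tcp_pos: [0.4621, -0.3243, 0.0286]
orientation: [-0.486, -0.514, -0.486, 0.514]
wrist_force: [0.3, 0.7, -1.6]
finger_gap: 0.0132
```

```bash
python3 -c "
from h import *
gotip(-.080,-.158,.03)
snap('wrist','wr6')"
```

```text
tipc mm [-122.9 -269.3]
t 8.45 tcp [ 0.4621 -0.3243  0.0286] yang -3.2 q6 0.87 F [ 0.29  0.66 -1.61] gap 0.0132
offset cm [ -0.15  -2.76 -13.55] yaw 38.45013858040673
```

View pics/wr6.png

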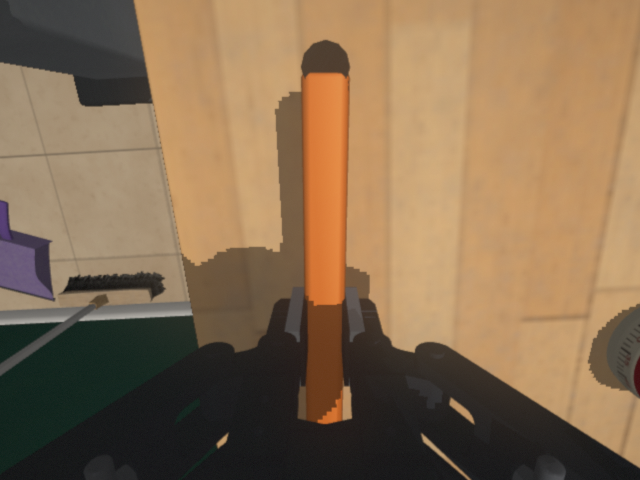

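>>> servo_tool:
  increments:
    - {"offset":[0,-0.4,-2],"yaw":6}
    - {"offset":[0,-0.8,-4],"yaw":12}
    - {"offset":[0,-1.2,-6],"yaw":18}
    - {"offset":[0,-1.6,-8],"yaw":24}
    - {"offset":[0,-2,-10],"yaw":30}
    - {"offset":[0,-2.4,-12],"yaw":36}
    - {"offset":[0,-2.8,-13.5],"yaw":38.5}
    - {"offset":[0,-2.8,-13.5],"yaw":38.5}

```text
clock: 9.3
tcp_pos: [0.4399, -0.1855, 0.0275]
orientation: [-0.289, -0.644, -0.291, 0.646]
wrist_force: [0.3, -0.8, -0.9]
finger_gap: 0.0134
```

```bash
python3 -c "
from h import *
snap('wrist','wr7')
gotip(-.080,-.158,-.013)"
```

```text
tipc mm [ -81.3 -157.2]
t 9.35 tcp [ 0.4409 -0.1868  0.0278] yang -41.57 q6 1.73 F [-0.01  0.18 -0.25] gap 0.0135
offset cm [ 4.08  0.14 -0.03] yaw 0.07935682811850597
```

View pics/wr7.png

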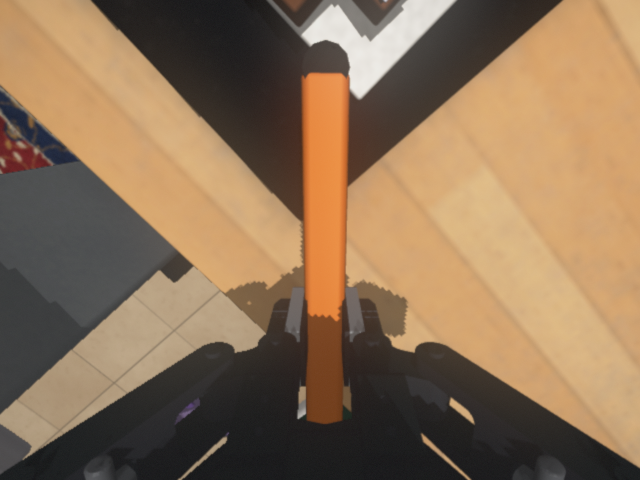

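>>> servo_tool:
  increments:
    - {"offset":[1,0,0],"yaw":0}
    - {"offset":[2,0.1,0],"yaw":0}
    - {"offset":[3,0.1,0],"yaw":0}
    - {"offset":[3.6,0.1,0],"yaw":0}
    - {"offset":[4,0.1,0],"yaw":0}
    - {"offset":[4.1,0.1,0],"yaw":0}
    - {"offset":[4.1,0.1,0],"yaw":0}
    - {"offset":[4.1,0.1,0],"yaw":0}

```text
clock: 10.15
tcp_pos: [0.4426, -0.1887, -0.0124]
orientation: [0.29, 0.645, 0.289, -0.645]
wrist_force: [-0.2, 0.3, -0.7]
finger_gap: 0.0133
```

```bash
python3 -c "
from h import *
snap('wrist','wr8')
gotip(-.0574,-.136,-.013)
v=V('wr8');C=v.cloud();print(C[100,325],C[60,325])
im=v.p[0:120,220:440,::-1]; cv2.imwrite('pics/wz8.png',cv2.resize(im,None,fx=3.6,fy=3.6,interpolation=cv2.INTER_CUBIC))"
```

```text
tipc mm [ -79.5 -159.2]
t 10.2 tcp [ 0.4426 -0.1887 -0.0123] yang -41.7 q6 1.73 F [ 0.3  -0.37 -1.4 ] gap 0.0135
offset cm [ 0.07 -0.08 -3.21] yaw -0.04518981575034786
[ 0.49771055 -0.12560129  0.03259531] [ 0.50567161 -0.11664036  0.0314413 ]
```

View pics/wz8.png

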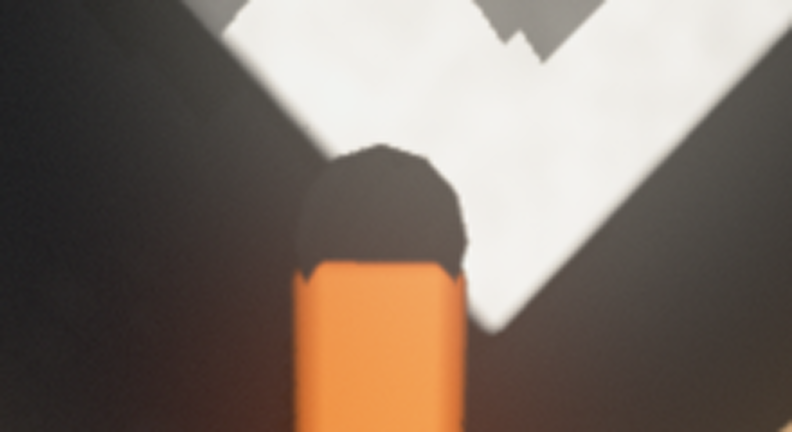

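```bash
python3 -c "
from h import *
v=V('wr8')
p=v.wz(220+495/3.6,332/3.6,.008);print(p,w2s(p))
t=v.wz(220+380/3.6,145/3.6,.0315);print(t,w2s(t), tipc()+.00566)
print(v.wz(220+230/3.6,30/3.6,.008))
"
```

```text
[ 0.5097301  -0.13099701  0.008     ] [-0.07458572 -0.17093066]
[ 0.5095273 -0.1125609  0.0315   ] [-0.07371085 -0.1525142 ] [-0.07384473 -0.15357278]
[ 0.50806256 -0.09158148  0.008     ]
```

>>> servo_tool:
  increments:
    - {"offset":[0,0,-0.6],"yaw":0}
    - {"offset":[0,0,-1.2],"yaw":0}
    - {"offset":[0,0,-1.8],"yaw":0}
    - {"offset":[0,0,-2.3],"yaw":0}
    - {"offset":[0,0,-2.6],"yaw":0}
    - {"offset":[0,0,-2.8],"yaw":0}
    - {"offset":[0,0,-2.8],"yaw":0}
    - {"offset":[0,0,-2.8],"yaw":0}

```text
clock: 11.0
tcp_pos: [0.4608, -0.1676, -0.0128]
orientation: [-0.289, -0.645, -0.289, 0.645]
wrist_force: [0.3, -0.5, -0.8]
finger_gap: 0.0134
```

```bash
python3 -c "
from h import *
snap('wrist','wr9');snap('top','to9')
gotip(-.0574,-.136,-.013)
v=V('wr9')
im=v.p[0:120,220:440,::-1]; cv2.imwrite('pics/wz9.png',cv2.resize(im,None,fx=3.6,fy=3.6,interpolation=cv2.INTER_CUBIC))
v=V('to9')
im=v.p[185:290,255:455,::-1]; cv2.imwrite('pics/tz9.png',cv2.resize(im,None,fx=4,fy=4,interpolation=cv2.INTER_CUBIC))"
```

```text
tipc mm [ -60.2 -139.3]
t 11.1 tcp [ 0.4607 -0.1677 -0.0128] yang -41.71 q6 1.79 F [ 0.59  0.31 -1.7 ] gap 0.0139
offset cm [ 0.02 -0.03 -0.43] yaw -0.06399265143113553
```

View pics/wz9.png

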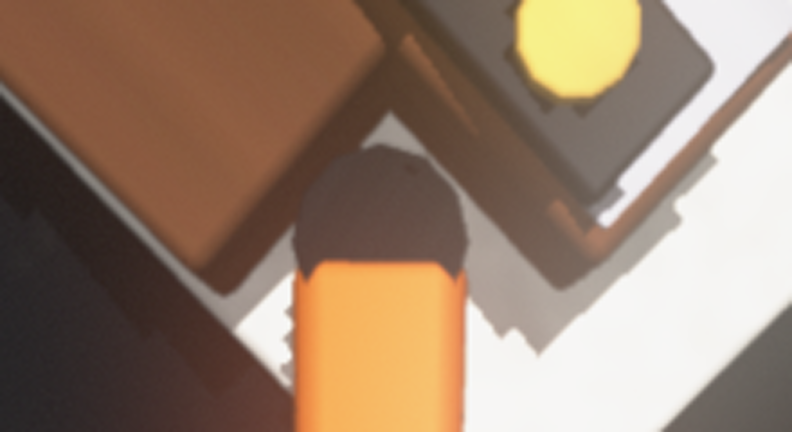

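View pics/tz9.png

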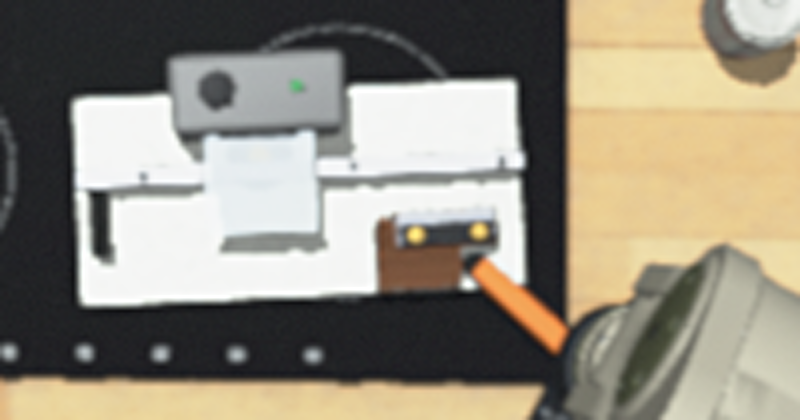

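>>> servo_tool:
  increments:
    - {"offset":[0,0,-0.2],"yaw":0}
    - {"offset":[0,0,-0.5],"yaw":0}
    - {"offset":[0,0,-0.8],"yaw":0}
    - {"offset":[0,0,-1.1],"yaw":0}
    - {"offset":[0,0,-1.4],"yaw":0}
    - {"offset":[0,0,-1.6],"yaw":0}
    - {"offset":[0,0,-1.8],"yaw":0}
    - {"offset":[0,0,-1.8],"yaw":0}

```text
clock: 11.9
tcp_pos: [0.4732, -0.1538, -0.0127]
orientation: [0.289, 0.645, 0.289, -0.645]
wrist_force: [0.5, -0.6, -1.5]
finger_gap: 0.0136
```

```bash
cat >> h.py <<'E'
def look(n,top=True):
    snap('wrist','w'+n); v=V('w'+n)
    a=cv2.resize(v.p[0:130,200:460,::-1],None,fx=3,fy=3,interpolation=cv2.INTER_CUBIC)
    if top:
        snap('top','t'+n); v=V('t'+n)
        b=cv2.resize(v.p[200:270,265:395,::-1],(780,420),interpolation=cv2.INTER_CUBIC)[:,:780]
        b=b[:200+190]; a=np.vstack([a[:, :780],b])[:600]
    cv2.imwrite('pics/L%s.png'%n,a)
E
python3 -c "
from h import *
gotip(-.0574,-.136,-.013)
look('10')"
```

```text
tipc mm [ -47.  -126.2]
t 11.9 tcp [ 0.4732 -0.1538 -0.0127] yang -41.67 q6 1.82 F [ 0.48 -0.6  -1.45] gap 0.0136
offset cm [ 0.03 -0.04  1.43] yaw -0.022090802056879966
```

View pics/L10.png

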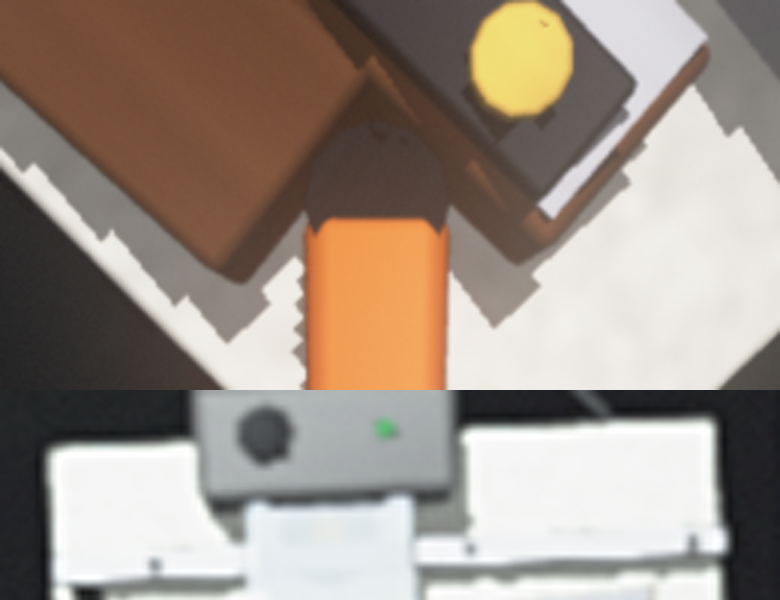

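>>> servo_tool:
  increments:
    - {"offset":[0,0.1,-0.2],"yaw":0}
    - {"offset":[0,0.2,-0.4],"yaw":0}
    - {"offset":[0,0.3,-0.6],"yaw":0}
    - {"offset":[0,0.4,-0.8],"yaw":0}
    - {"offset":[0,0.5,-1.0],"yaw":0}
    - {"offset":[0,0.5,-1.1],"yaw":0}
    - {"offset":[0,0.5,-1.1],"yaw":0}
    - {"offset":[0,0.5,-1.1],"yaw":0}

```text
clock: 12.8
tcp_pos: [0.4839, -0.1493, -0.0127]
orientation: [-0.289, -0.645, -0.289, 0.645]
wrist_force: [-1.4, -1.9, -1.1]
finger_gap: 0.0137
```

```bash
sed -i 's/265:395,::-1\],(780,420)/265:395,::-1],(780,420)/; s/\[:,:780\]$/[:,:780]/' h.py; cat >> h.py <<'E'
def look(n):
    snap('wrist','w'+n); v=V('w'+n); snap('top','t'+n); t=V('t'+n)
    a=cv2.resize(v.p[0:110,190:450,::-1],(780,330),interpolation=cv2.INTER_CUBIC)
    b=cv2.resize(t.p[222:267,270:400,::-1],(780,270),interpolation=cv2.INTER_CUBIC)
    cv2.imwrite('pics/L%s.png'%n,np.vstack([a,b]))
E
python3 -c "
from h import *
gotip(-.0574,-.136,-.013)
look('11')"
```

```text
tipc mm [ -36.  -122.4]
t 12.8 tcp [ 0.4839 -0.1493 -0.0127] yang -41.71 q6 1.84 F [-1.43 -1.91 -1.07] gap 0.0137
offset cm [ 0.03 -0.54  2.48] yaw -0.0558206722210457
```

View pics/L11.png

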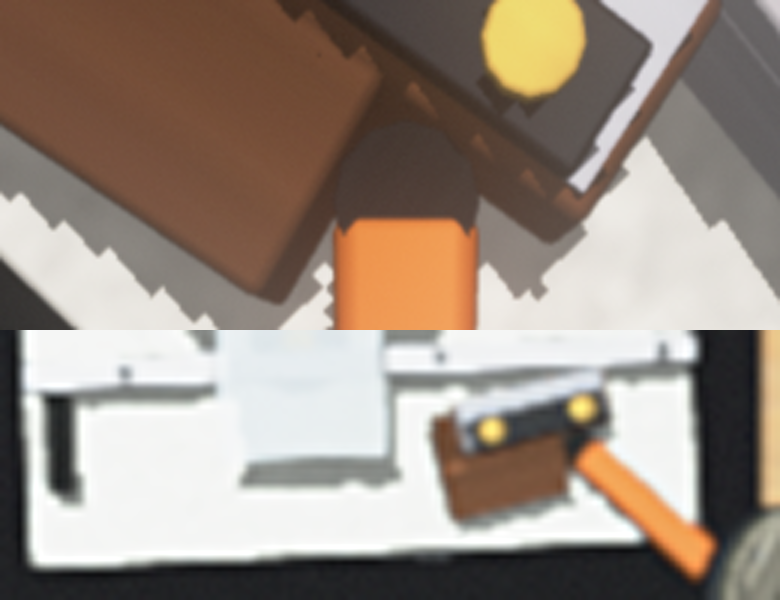

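>>> servo_tool:
  increments:
    - {"offset":[0,0.05,-0.1],"yaw":0}
    - {"offset":[0,0.1,-0.2],"yaw":0}
    - {"offset":[0,0.15,-0.3],"yaw":0}
    - {"offset":[0,0.2,-0.4],"yaw":0}
    - {"offset":[0,0.2,-0.5],"yaw":0}
    - {"offset":[0,0.2,-0.6],"yaw":0}
    - {"offset":[0,0.2,-0.6],"yaw":0}
    - {"offset":[0,0.2,-0.6],"yaw":0}

```text
clock: 13.7
tcp_pos: [0.4867, -0.1448, -0.0134]
orientation: [-0.288, -0.644, -0.291, 0.646]
wrist_force: [-7.7, -1.2, 1.3]
finger_gap: 0.0134
```

```bash
python3 -c "
from h import *
gotip(-.0574,-.136,-.013)
look('12')"
```

```text
tipc mm [ -33. -118.]
t 13.7 tcp [ 0.4867 -0.1448 -0.0134] yang -41.64 q6 1.85 F [-7.69 -1.22  1.25] gap 0.0134
offset cm [-0.03 -0.46  3.  ] yaw 0.008719392648572466
```

View pics/L12.png

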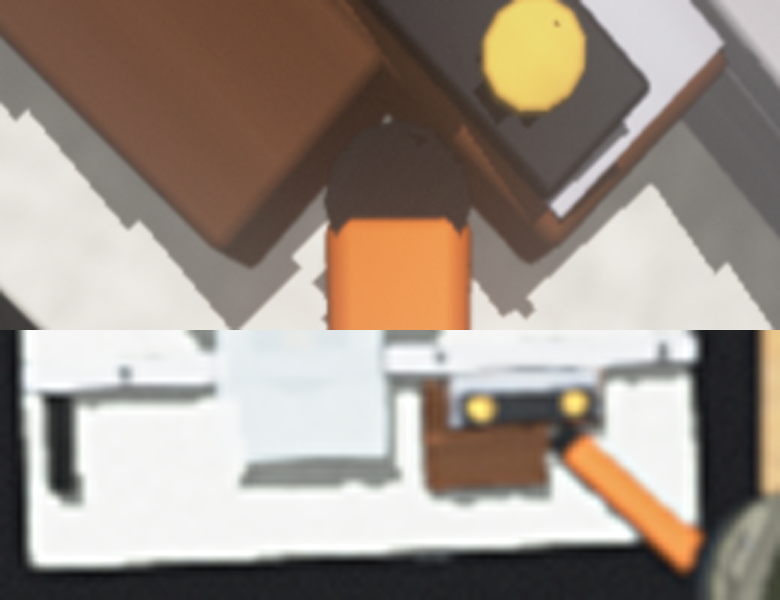

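```bash
python3 -c "
from h import *
v=V('w12')
g=lambda x,y,z:w2s(v.wz(190+x/3-.33,y/3-.33,z))*1000
a=g(0,40,.034);b=g(212,243,.034);c=g(383,68,.034);e=g(545,243,.034);e2=g(725,55,.034)
print(a,b,c,e,e2,'yaw',np.degrees(np.arctan2(-(a-b)[0],(a-b)[1])))
"

```

```text
[-50.87261279 -77.99485714] [ -49.83370167 -105.43246477] [ -25.6792545  -106.68786523] [ -25.20502451 -130.03573931] [  -0.79984936 -129.96062817] yaw 2.168439760866995
```

>>> servo_tool:
  increments:
    - {"offset":[0,0,-0.15],"yaw":0}
    - {"offset":[0,-0.1,-0.3],"yaw":0}
    - {"offset":[0,-0.25,-0.45],"yaw":0}
    - {"offset":[0,-0.4,-0.6],"yaw":0}
    - {"offset":[0,-0.55,-0.75],"yaw":0}
    - {"offset":[0,-0.7,-0.9],"yaw":0}
    - {"offset":[0,-0.85,-1.05],"yaw":0}
    - {"offset":[0,-1,-1.15],"yaw":0}

```text
clock: 14.6
tcp_pos: [0.4855, -0.1329, -0.0135]
orientation: [-0.289, -0.642, -0.288, 0.649]
wrist_force: [-10.8, -10.7, 0.5]
finger_gap: 0.0137
```

```bash
cat >> h.py <<'E'
def st():
    s=env.get_state(); F=np.array(s['wrist_force']); t=tipc()*1000
    print('t',round(s['clock'],2),'tipc',t.round(1),'F sharp x,y,z',(F[:2]@XA).round(1),(F[:2]@YA).round(1),F[2].round(1),'z',s['tcp_pos'][2].round(4),'torq',np.round(s['ft_torque'],2))
E
python3 -c "
from h import *
st()
look('13')"
```

```text
t 14.6 tipc [ -33.3 -106.2] F sharp x,y,z -11.5 -10.0 0.5 z -0.0135 torq [-2.07  2.22  0.11]
```

View pics/L13.png

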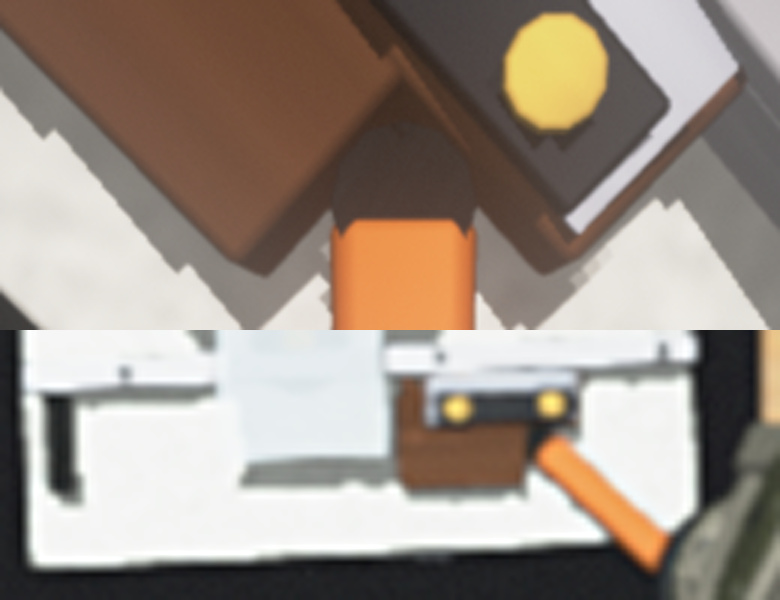

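```bash
python3 -c "
from h import *
v=V('w13')
g=lambda x,y,z:w2s(v.wz(190+x/3-.33,y/3-.33,z))*1000
a=g(0,25,.034);b=g(238,260,.034);c=g(402,75,.034);e=g(570,257,.034);e2=g(742,77,.034)
print(a,b,c,e,e2,'yaw',np.degrees(np.arctan2(-(a-b)[0],(a-b)[1])))
st()
t=V('t13'); 
h=lambda x,y,z:w2s(t.wz(270+x/6-.42,222+(y-330)/6-.42,z))*1000
print('top: left edge',h(400,488,.034),h(522,487,.034),'front',h(400,380,.034),h(400,488,.034))
C=v.cloud(); 
"

```

```text
[-49.81074422 -65.42701228] [-49.20641374 -96.46180661] [-25.00889363 -96.55028122] [ -24.56456735 -120.81071719] [  -1.29190836 -120.65658258] yaw 1.115561135216138
t 14.7 tipc [ -33.2 -105.8] F sharp x,y,z -12.2 -9.7 0.8 z -0.0135 torq [-1.95  2.23  0.15]
top: left edge [-49.35318592 -42.99890993] [-51.32765468 -95.23956198] front [ -3.07274363 -45.20200672] [-49.35318592 -42.99890993]
```

>>> servo_tool:
  increments:
    - {"offset":[0,0,-0.2],"yaw":0}
    - {"offset":[0,-0.2,-0.4],"yaw":0}
    - {"offset":[0,-0.4,-0.6],"yaw":0}
    - {"offset":[0,-0.6,-0.8],"yaw":0}
    - {"offset":[0,-0.8,-1.0],"yaw":0}
    - {"offset":[0,-1.0,-1.2],"yaw":0}
    - {"offset":[0,-1.2,-1.4],"yaw":0}
    - {"offset":[0,-1.2,-1.4],"yaw":0}

```text
clock: 15.5
tcp_pos: [0.4844, -0.1148, -0.0137]
orientation: [-0.289, -0.641, -0.288, 0.65]
wrist_force: [-14.7, -14.5, 2.5]
finger_gap: 0.0138
```

```bash
python3 -c "
from h import *
st()
look('14')"
```

```text
t 15.5 tipc [-33.3 -88. ] F sharp x,y,z -15.6 -13.6 2.5 z -0.0137 torq [-2.52  2.86  0.2 ]
```

View pics/L14.png

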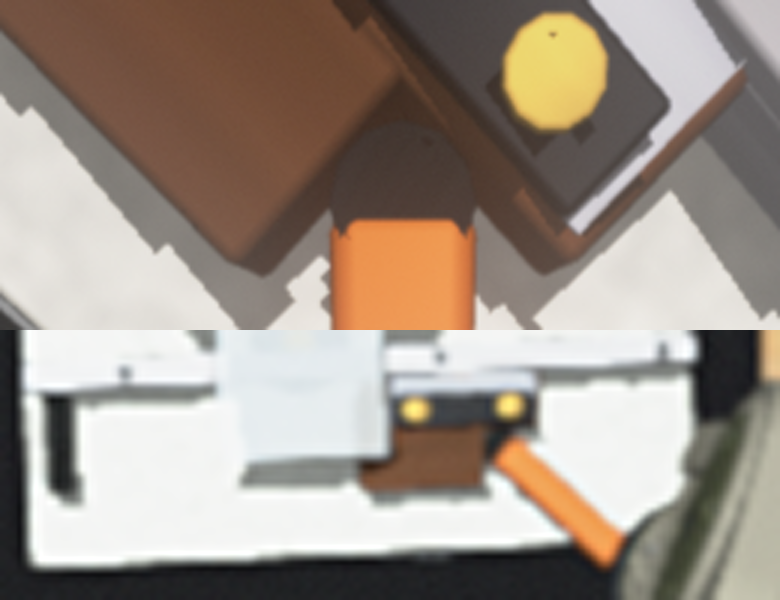

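>>> servo_tool:
  increments:
    - {"offset":[0,-0.2,-0.2],"yaw":0}
    - {"offset":[0,-0.4,-0.4],"yaw":0}
    - {"offset":[0,-0.6,-0.6],"yaw":0}
    - {"offset":[0,-0.8,-0.8],"yaw":0}
    - {"offset":[0,-0.95,-0.95],"yaw":0}
    - {"offset":[0,-1.1,-1.1],"yaw":0}
    - {"offset":[0,-1.25,-1.25],"yaw":0}
    - {"offset":[0,-1.4,-1.4],"yaw":0}

```text
clock: 16.4
tcp_pos: [0.4831, -0.0962, -0.0136]
orientation: [-0.289, -0.641, -0.287, 0.65]
wrist_force: [-16.2, -17.0, 3.1]
finger_gap: 0.0135
```

```bash
python3 -c "
from h import *
st()
look('15')
v=V('w15')"
```

```text
t 16.4 tipc [-33.4 -69.5] F sharp x,y,z -17.2 -16.0 3.1 z -0.0136 torq [-3.17  3.02  0.08]
```

View pics/L15.png

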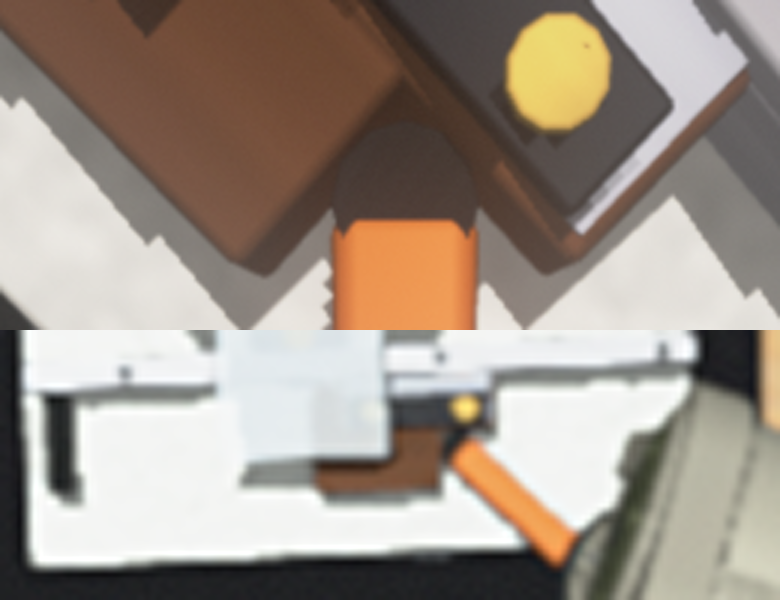

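>>> servo_tool:
  increments:
    - {"offset":[0,-0.2,-0.2],"yaw":0}
    - {"offset":[0,-0.4,-0.4],"yaw":0}
    - {"offset":[0,-0.6,-0.6],"yaw":0}
    - {"offset":[0,-0.8,-0.8],"yaw":0}
    - {"offset":[0,-0.95,-0.95],"yaw":0}
    - {"offset":[0,-1.1,-1.1],"yaw":0}
    - {"offset":[0,-1.25,-1.25],"yaw":0}
    - {"offset":[0,-1.4,-1.4],"yaw":0}

```text
clock: 17.3
tcp_pos: [0.482, -0.0756, -0.0138]
orientation: [-0.289, -0.641, -0.288, 0.65]
wrist_force: [-15.0, -15.5, 3.2]
finger_gap: 0.0136
```

```bash
python3 -c "
from h import *
st()
look('16')
v=V('w16')"
```

```text
t 17.3 tipc [-33.4 -48.9] F sharp x,y,z -15.9 -14.6 3.2 z -0.0138 torq [-2.78  2.81  0.16]
```

View pics/L16.png

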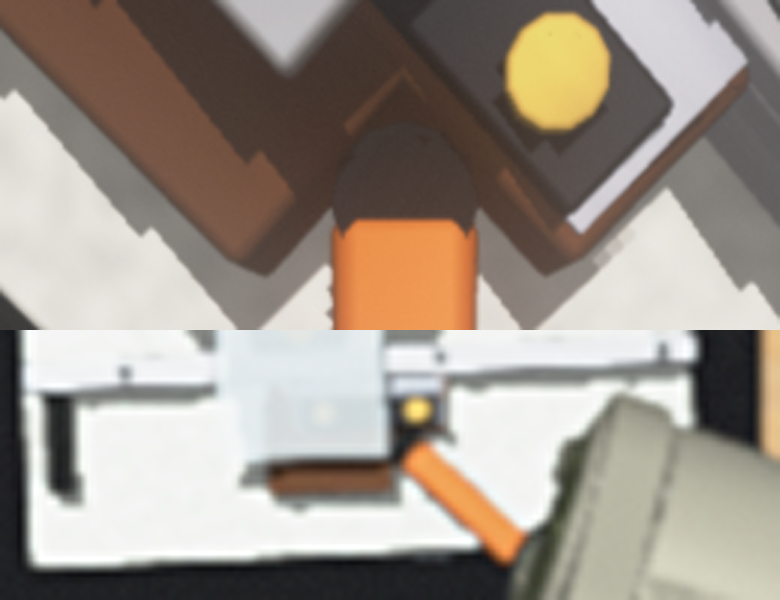

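>>> servo_tool:
  increments:
    - {"offset":[0,-0.2,-0.2],"yaw":0}
    - {"offset":[0,-0.4,-0.4],"yaw":0}
    - {"offset":[0,-0.6,-0.6],"yaw":0}
    - {"offset":[0,-0.8,-0.8],"yaw":0}
    - {"offset":[0,-0.95,-0.95],"yaw":0}
    - {"offset":[0,-1.1,-1.1],"yaw":0}
    - {"offset":[0,-1.25,-1.25],"yaw":0}
    - {"offset":[0,-1.35,-1.4],"yaw":0}

```text
clock: 18.2
tcp_pos: [0.4808, -0.0562, -0.0138]
orientation: [-0.289, -0.641, -0.288, 0.65]
wrist_force: [-15.9, -16.4, 3.8]
finger_gap: 0.0136
```

```bash
python3 -c "
from h import *
st()
look('17')"
```

```text
t 18.2 tipc [-33.4 -29.4] F sharp x,y,z -16.8 -15.4 3.8 z -0.0138 torq [-2.98  2.97  0.14]
```

View pics/L17.png

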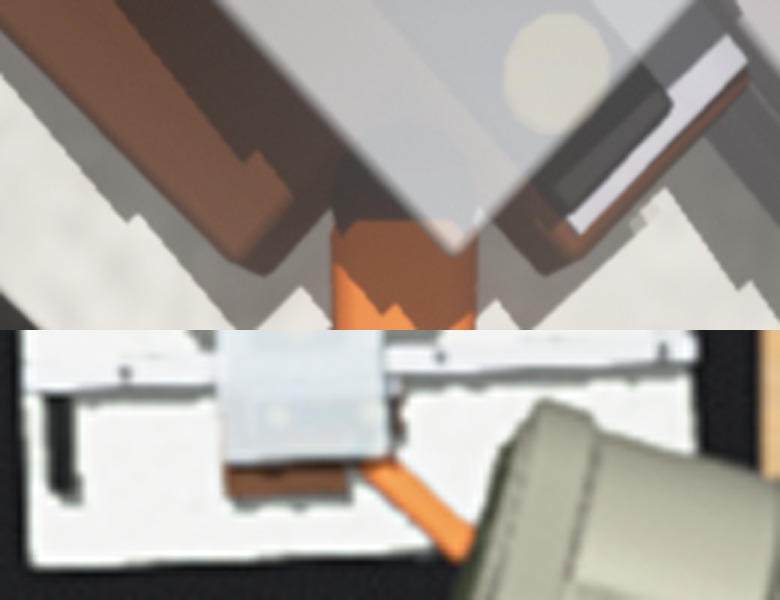

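>>> servo_tool:
  increments:
    - {"offset":[0,-0.2,-0.2],"yaw":0}
    - {"offset":[0,-0.4,-0.4],"yaw":0}
    - {"offset":[0,-0.6,-0.6],"yaw":0}
    - {"offset":[0,-0.8,-0.8],"yaw":0}
    - {"offset":[0,-0.95,-1.0],"yaw":0}
    - {"offset":[0,-1.1,-1.15],"yaw":0}
    - {"offset":[0,-1.25,-1.3],"yaw":0}
    - {"offset":[0,-1.35,-1.4],"yaw":0}

```text
clock: 19.1
tcp_pos: [0.4797, -0.0369, -0.0139]
orientation: [-0.289, -0.641, -0.288, 0.65]
wrist_force: [-15.5, -15.0, 4.5]
finger_gap: 0.0132
```

```bash
python3 -c "
from h import *
st()
look('18')"
```

```text
t 19.1 tipc [-33.4 -10.1] F sharp x,y,z -16.4 -14.1 4.5 z -0.0139 torq [-2.93  2.9   0.05]
```

View pics/L18.png

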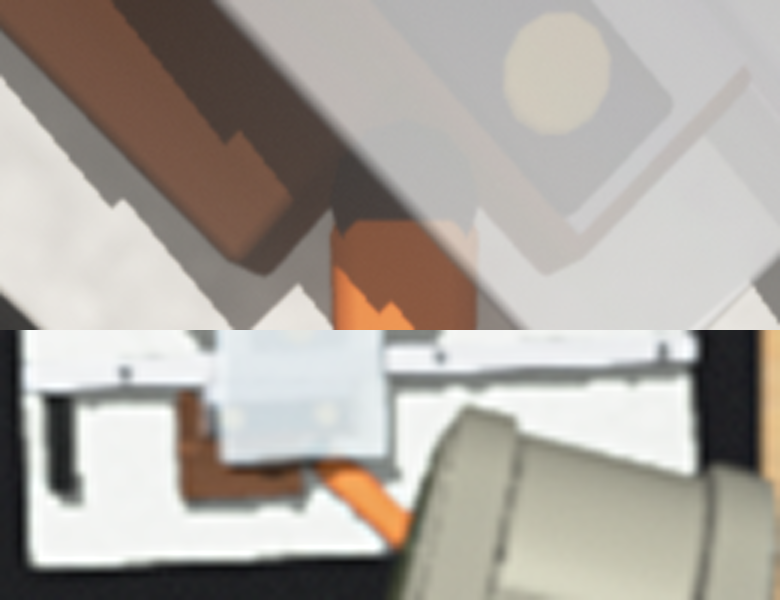

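>>> servo_tool:
  increments:
    - {"offset":[0,-0.15,-0.2],"yaw":0}
    - {"offset":[0,-0.35,-0.4],"yaw":0}
    - {"offset":[0,-0.55,-0.6],"yaw":0}
    - {"offset":[0,-0.75,-0.8],"yaw":0}
    - {"offset":[0,-0.9,-0.95],"yaw":0}
    - {"offset":[0,-1.05,-1.1],"yaw":0}
    - {"offset":[0,-1.2,-1.25],"yaw":0}
    - {"offset":[0,-1.35,-1.4],"yaw":0}

```text
clock: 20.0
tcp_pos: [0.4786, -0.0177, -0.014]
orientation: [-0.289, -0.641, -0.288, 0.651]
wrist_force: [-15.4, -17.2, 4.9]
finger_gap: 0.0134
```

```bash
python3 -c "
from h import *
st()
look('19')"
```

```text
t 20.0 tipc [-33.4   9.1] F sharp x,y,z -16.3 -16.3 4.9 z -0.014 torq [-3.06  2.87  0.14]
```

View pics/L19.png

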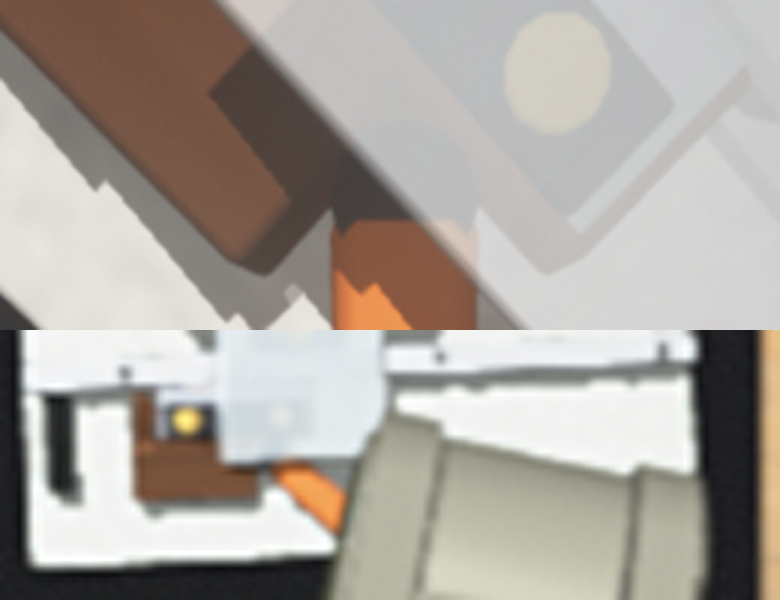

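>>> servo_tool:
  increments:
    - {"offset":[0,0,-0.1],"yaw":0}
    - {"offset":[0,-0.1,-0.25],"yaw":0}
    - {"offset":[0,-0.25,-0.4],"yaw":0}
    - {"offset":[0,-0.4,-0.55],"yaw":0}
    - {"offset":[0,-0.6,-0.75],"yaw":0}
    - {"offset":[0,-0.8,-0.95],"yaw":0}
    - {"offset":[0,-1.0,-1.15],"yaw":0}
    - {"offset":[0,-1.2,-1.35],"yaw":0}

```text
clock: 20.9
tcp_pos: [0.4775, -0.0, -0.0143]
orientation: [-0.289, -0.64, -0.288, 0.651]
wrist_force: [-17.8, -18.8, 6.0]
finger_gap: 0.0139
```

```bash
python3 -c "
from h import *
st()
look('20')"
```

```text
t 20.9 tipc [-33.5  26.9] F sharp x,y,z -18.9 -17.7 6.0 z -0.0143 torq [-3.28  3.18  0.15]
```

View pics/L20.png

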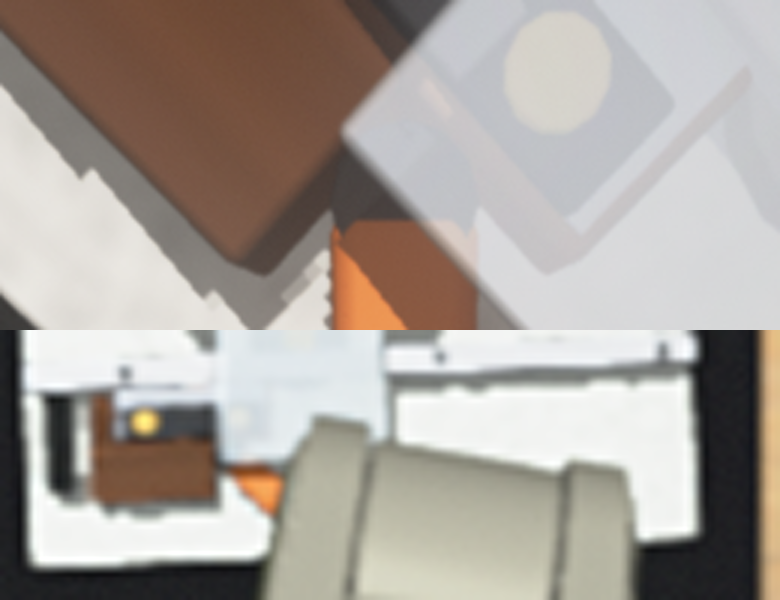

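>>> servo_tool:
  increments:
    - {"offset":[0,-0.1,-0.1],"yaw":0}
    - {"offset":[0,-0.2,-0.2],"yaw":0}
    - {"offset":[0,-0.3,-0.3],"yaw":0}
    - {"offset":[0,-0.4,-0.4],"yaw":0}
    - {"offset":[0,-0.5,-0.5],"yaw":0}
    - {"offset":[0,-0.6,-0.55],"yaw":0}
    - {"offset":[0,-0.65,-0.57],"yaw":0}
    - {"offset":[0,-0.68,-0.57],"yaw":0}

```text
clock: 21.8
tcp_pos: [0.4767, 0.0078, -0.0141]
orientation: [-0.289, -0.64, -0.287, 0.651]
wrist_force: [-17.0, -21.9, 5.9]
finger_gap: 0.0135
```

```bash
python3 -c "
from h import *
st()
look('21')"
```

```text
t 21.8 tipc [-33.8  34.6] F sharp x,y,z -18.3 -20.9 5.9 z -0.0141 torq [-3.86  3.06 -0.11]
```

View pics/L21.png

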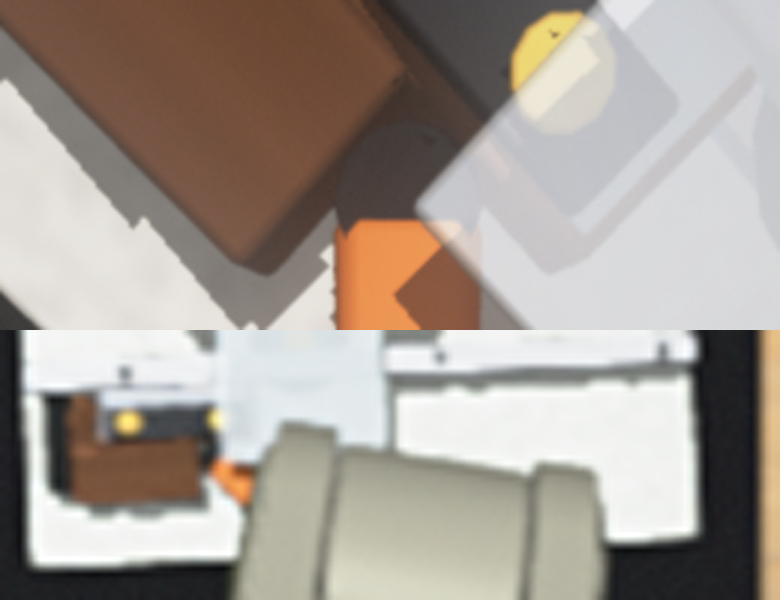

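>>> servo_tool:
  increments:
    - {"offset":[0,-0.02,0.02],"yaw":0}
    - {"offset":[0,-0.04,0.04],"yaw":0}
    - {"offset":[0,-0.06,0.06],"yaw":0}
    - {"offset":[0,-0.07,0.07],"yaw":0}
    - {"offset":[0,-0.07,0.07],"yaw":0}
    - {"offset":[0,-0.07,0.07],"yaw":0}
    - {"offset":[0,-0.07,0.07],"yaw":0}
    - {"offset":[0,-0.07,0.07],"yaw":0}

```text
clock: 22.7
tcp_pos: [0.4767, 0.0079, -0.0139]
orientation: [-0.289, -0.641, -0.287, 0.651]
wrist_force: [-14.9, -19.7, 6.1]
finger_gap: 0.013
```

```bash
python3 -c "
from h import *
st()
look('22')
t=V('t22');im=t.p[225:275,265:315,::-1]; s=V('side0')
cv2.imwrite('pics/tz22.png',cv2.resize(im,None,fx=10,fy=10,interpolation=cv2.INTER_CUBIC))
snap('side','s22');s=V('s22');im=s.p[200:310,270:380,::-1];cv2.imwrite('pics/sz22.png',cv2.resize(im,None,fx=5,fy=5,interpolation=cv2.INTER_CUBIC))"
```

```text
t 22.7 tipc [-33.8  34.7] F sharp x,y,z -16.0 -18.8 6.1 z -0.0139 torq [-3.72  2.77 -0.18]
```

View pics/tz22.png

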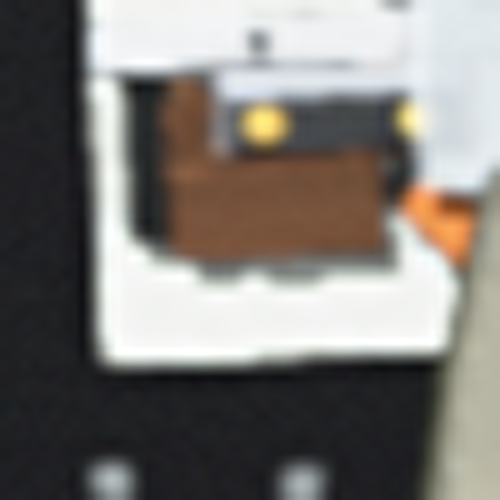

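View pics/sz22.png

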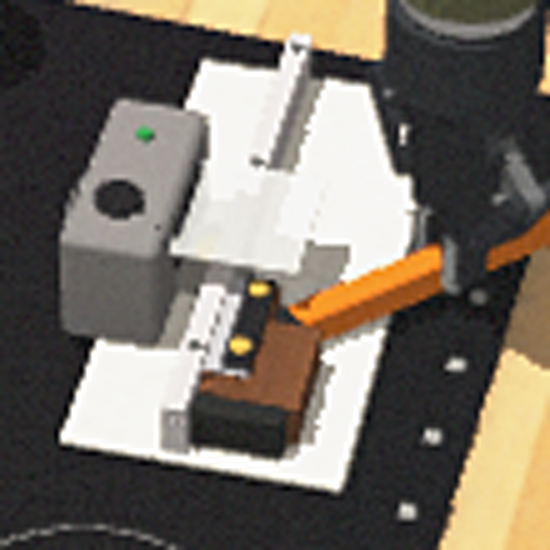

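>>> servo_tool:
  increments:
    - {"offset":[0,-0.03,-0.03],"yaw":0}
    - {"offset":[0,-0.06,-0.06],"yaw":0}
    - {"offset":[0,-0.09,-0.09],"yaw":0}
    - {"offset":[0,-0.1,-0.1],"yaw":0}
    - {"offset":[0,-0.1,-0.1],"yaw":0}
    - {"offset":[0,-0.1,-0.1],"yaw":0}
    - {"offset":[0,-0.1,-0.1],"yaw":0}
    - {"offset":[0,-0.1,-0.1],"yaw":0}

```text
clock: 23.65
tcp_pos: [0.4763, 0.0081, -0.0139]
orientation: [-0.29, -0.64, -0.286, 0.652]
wrist_force: [-16.7, -24.0, 6.1]
finger_gap: 0.0139
```

```bash
python3 -c "
from h import *
st()
look('23')"
```

```text
t 23.65 tipc [-34.1  34.9] F sharp x,y,z -18.0 -23.0 6.1 z -0.0139 torq [-4.39  2.92 -0.26]
```

View pics/L23.png

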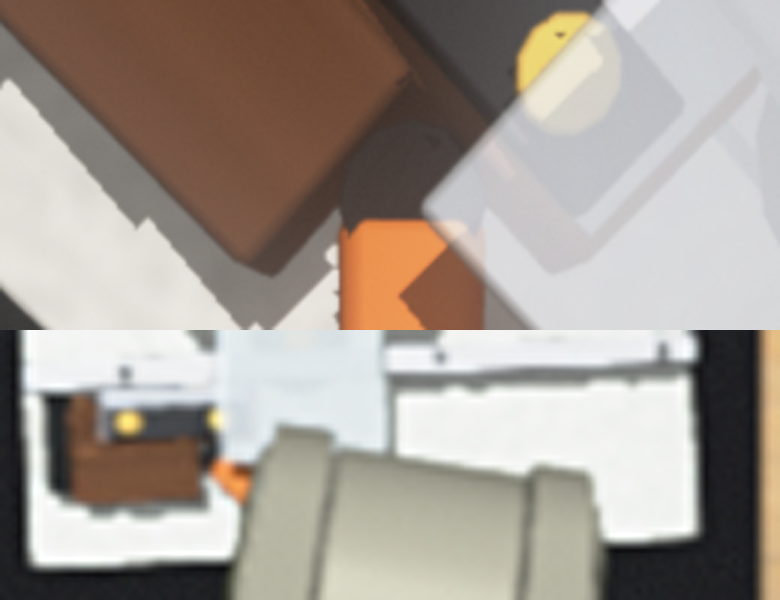

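>>> servo_tool:
  increments:
    - {"offset":[0,0.1,0.1],"yaw":0}
    - {"offset":[0,0.2,0.2],"yaw":0}
    - {"offset":[0,0.25,0.3],"yaw":0}
    - {"offset":[0,0.25,0.5],"yaw":0}
    - {"offset":[0,0.25,0.8],"yaw":0}
    - {"offset":[0,0.25,1.2],"yaw":0}
    - {"offset":[0,0.25,1.8],"yaw":0}
    - {"offset":[0,0.25,2.5],"yaw":0}

```text
clock: 24.55
tcp_pos: [0.4691, -0.0069, -0.0124]
orientation: [0.29, 0.646, 0.289, -0.645]
wrist_force: [0.4, -0.4, -0.2]
finger_gap: 0.0137
```

```bash
python3 -c "
from h import *
st()
look('24')"
```

```text
t 24.55 tipc [-42.5  20.7] F sharp x,y,z 0.3 -0.5 -0.2 z -0.0124 torq [ 0.03 -0.02 -0.02]
```

View pics/L24.png

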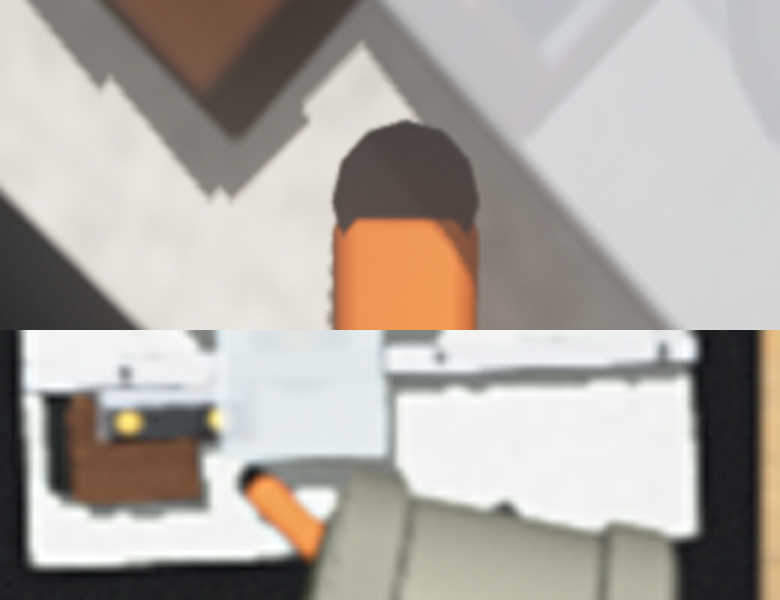

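>>> servo_tool:
  increments:
    - {"offset":[0,0,1],"yaw":0}
    - {"offset":[0,0,2],"yaw":0}
    - {"offset":[0,0,3.5],"yaw":0}
    - {"offset":[0,0,5],"yaw":0}
    - {"offset":[-1,0,6],"yaw":0}
    - {"offset":[-3,0,7],"yaw":0}
    - {"offset":[-5,0,7],"yaw":0}
    - {"offset":[-6,0,7],"yaw":0}

```text
clock: 25.45
tcp_pos: [0.4223, -0.06, 0.0494]
orientation: [0.29, 0.646, 0.288, -0.645]
wrist_force: [0.6, -0.0, -0.9]
finger_gap: 0.0136
```

```bash
python3 -c "
from h import *
st()
look('25')
goto([.4622,-.3243,.045],-3.2)
"
```

```text
t 25.45 tipc [-92.2 -29.7] F sharp x,y,z 0.6 -0.0 -0.9 z 0.0494 torq [ 0.   -0.01 -0.02]
t 25.55 tcp [ 0.423  -0.0598  0.049 ] yang -41.73 q6 1.97 F [ 0.93 -0.29 -1.54] gap 0.0135
offset cm [ 0.45 20.52 17.14] yaw -38.525345605598346
```

View pics/t25.png

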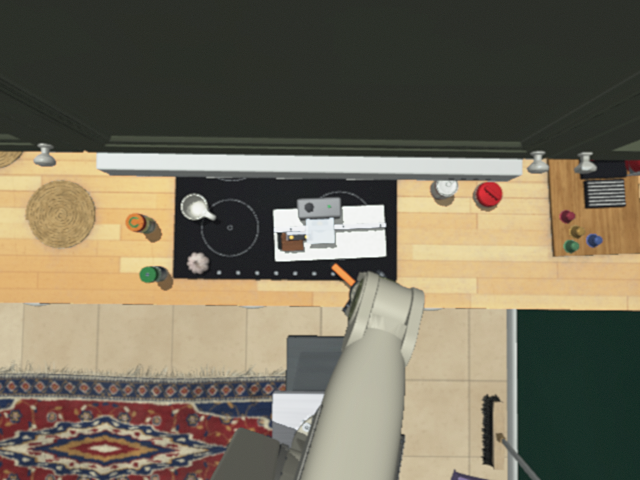

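>>> servo_tool:
  increments:
    - {"offset":[0,3,2.5],"yaw":-5}
    - {"offset":[0,6,5],"yaw":-11}
    - {"offset":[0,9,7.5],"yaw":-17}
    - {"offset":[0,12,10],"yaw":-23}
    - {"offset":[0,15,12.5],"yaw":-29}
    - {"offset":[0,18,15],"yaw":-35}
    - {"offset":[0.4,20.5,17.1],"yaw":-38.5}
    - {"offset":[0.4,20.5,17.1],"yaw":-38.5}

```text
clock: 26.35
tcp_pos: [0.4614, -0.3272, 0.0419]
orientation: [-0.486, -0.514, -0.485, 0.515]
wrist_force: [-0.3, 0.6, -1.3]
finger_gap: 0.0135
```

>>> servo_tool:
  increments:
    - {"offset":[0,0,0],"yaw":0}
    - {"offset":[1.5,0,0],"yaw":0}
    - {"offset":[3,0,0],"yaw":0}
    - {"offset":[4.5,0,0],"yaw":0}
    - {"offset":[5.5,0,0],"yaw":0}
    - {"offset":[6.2,0,0],"yaw":0}
    - {"offset":[6.6,0,0],"yaw":0}
    - {"offset":[6.8,0,0],"yaw":0}

```text
clock: 27.15
tcp_pos: [0.461, -0.3227, -0.0248]
orientation: [-0.486, -0.514, -0.486, 0.514]
wrist_force: [-0.5, 0.6, -0.7]
finger_gap: 0.0136
```

```bash
python3 -c "
from h import *
goto([.4622,-.3243,-.031],-3.2)
snap('wrist','w26')
v=V('w26');C=v.cloud();print(C[100,326],C[250,326],C[150,250],C[150,420])
"
```

```text
t 27.15 tcp [ 0.461  -0.3227 -0.0248] yang -3.18 q6 0.87 F [-0.49  0.6  -0.71] gap 0.0136
offset cm [0.62 0.12 0.15] yaw 0.02075426401211189
[ 0.4655763  -0.23846657  0.02023331] [ 0.46281748 -0.29034207  0.01975366] [ 0.43364492 -0.25471956 -0.00659187] [ 0.50306093 -0.25847584 -0.00611357]
```

View pics/w26.png

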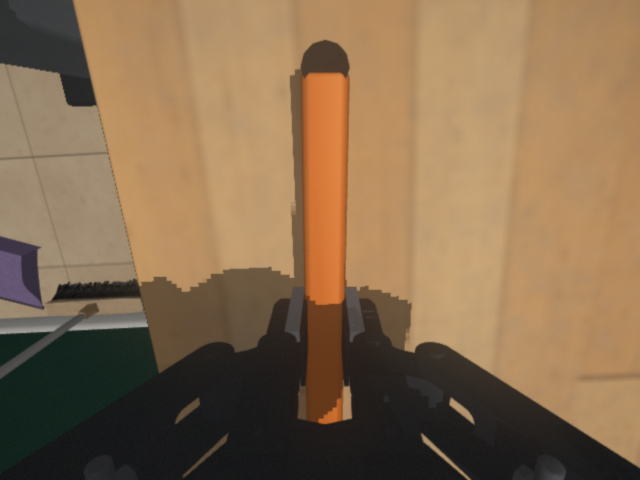

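>>> servo_tool:
  increments:
    - {"offset":[0.2,0,0],"yaw":0}
    - {"offset":[0.4,0,0],"yaw":0}
    - {"offset":[0.5,0,0],"yaw":0}
    - {"offset":[0.6,0,0],"yaw":0}
    - {"offset":[0.6,0,0],"yaw":0}
    - {"offset":[0.6,0,0],"yaw":0}
    - {"offset":[0.6,0,0],"yaw":0}
    - {"offset":[0.6,0,0],"yaw":0}

```text
clock: 28.0
tcp_pos: [0.4611, -0.3231, -0.0306]
orientation: [-0.486, -0.514, -0.486, 0.514]
wrist_force: [0.1, -0.9, -0.5]
finger_gap: 0.0134
```

>>> servo_tool:
  increments:
    - {"offset":[0,0,0],"yaw":0}
    - {"offset":[0,0,0],"yaw":0}
    - {"offset":[0,0,0],"yaw":0}
    - {"offset":[0,0,0],"yaw":0}
    - {"offset":[0,0,0],"yaw":0}
    - {"offset":[0,0,0],"yaw":0}
    - {"offset":[0,0,0],"yaw":0}
    - {"offset":[0,0,0],"yaw":0}
  claw: 0.7

```text
clock: 28.8
tcp_pos: [0.461, -0.323, -0.0307]
orientation: [-0.486, -0.514, -0.486, 0.514]
wrist_force: [0.3, 1.0, -0.2]
finger_gap: 0.0597
```

>>> servo_tool:
  increments:
    - {"offset":[-1,0,0],"yaw":0}
    - {"offset":[-3,0,0],"yaw":0}
    - {"offset":[-5,0,0],"yaw":0}
    - {"offset":[-8,0,0],"yaw":0}
    - {"offset":[-11,0,0],"yaw":0}
    - {"offset":[-14,0,0],"yaw":0}
    - {"offset":[-16,0,0],"yaw":0}
    - {"offset":[-16,0,0],"yaw":0}

```text
clock: 29.6
tcp_pos: [0.4628, -0.3247, 0.1336]
orientation: [0.488, 0.514, 0.483, -0.514]
wrist_force: [0.8, -0.3, -0.4]
finger_gap: 0.0601
```

```bash
python3 -c "
from h import *
st()
snap('top','t27');snap('side','s27');snap('wrist','w27')
v=V('t27');a=cv2.resize(v.p[185:290,255:525,::-1],None,fx=2.9,fy=2.9,interpolation=cv2.INTER_CUBIC)
w=cv2.resize(V('w27').p[::-1][::-1][:,:,::-1],(390,290)); s=cv2.resize(V('s27').p[180:310,250:425,::-1],(390,290),interpolation=cv2.INTER_CUBIC)
b=np.hstack([w,s]);a=a[:,:780];cv2.imwrite('pics/L27.png',np.vstack([a,b])[:600])
V27=V('w27');C=V27.cloud();print(C[100:330:40,322])
"
```

```text
t 29.6 tipc [-122.2 -269.6] F sharp x,y,z 0.8 -0.3 -0.4 z 0.1336 torq [-0.    0.    0.03]
[[ 0.463987   -0.23147211  0.01548213]
 [ 0.46236049 -0.25996156  0.01425838]
 [ 0.46061536 -0.29056243  0.01331859]
 [ 0.45876436 -0.32313798  0.01362702]
 [ 0.45677836 -0.35806614  0.0137017 ]
 [ 0.45464247 -0.39562078  0.01367429]]
```

View pics/L27.png

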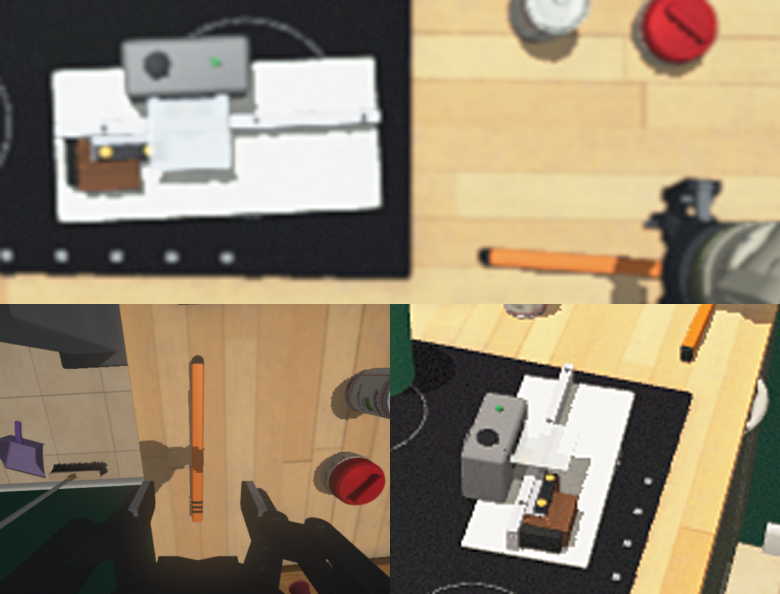

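```bash
python3 -c "
from h import *
goto([.50,.03,.17],-3.3)"
```

```text
t 29.75 tcp [ 0.4606 -0.3227  0.1288] yang -3.2 q6 0.87 F [-0.42 -0.03 -0.64] gap 0.0597
offset cm [ -4.11   1.96 -35.43] yaw 0.10228388306913416
```

>>> servo_tool:
  increments:
    - {"offset":[-2,0.2,-3],"yaw":0}
    - {"offset":[-4,0.5,-7],"yaw":0}
    - {"offset":[-4,0.8,-11.5],"yaw":0}
    - {"offset":[-4,1,-16],"yaw":0}
    - {"offset":[-4,1.3,-20.5],"yaw":0}
    - {"offset":[-4,1.6,-25],"yaw":0}
    - {"offset":[-4,1.8,-29],"yaw":0}
    - {"offset":[-4,2,-32],"yaw":0}

```text
clock: 30.55
tcp_pos: [0.4975, -0.002, 0.1677]
orientation: [-0.485, -0.513, -0.487, 0.514]
wrist_force: [0.2, -0.3, 0.1]
finger_gap: 0.0597
```

>>> servo_tool:
  increments:
    - {"offset":[0,0,-1.5],"yaw":0}
    - {"offset":[0,0,-2.5],"yaw":0}
    - {"offset":[0,0,-3],"yaw":0}
    - {"offset":[0,0,-3],"yaw":0}
    - {"offset":[0,0,-3],"yaw":0}
    - {"offset":[0,0,-3],"yaw":0}
    - {"offset":[0,0,-3],"yaw":0}
    - {"offset":[0,0,-3],"yaw":0}

```text
clock: 31.35
tcp_pos: [0.5005, 0.0248, 0.1693]
orientation: [-0.486, -0.514, -0.486, 0.514]
wrist_force: [-0.6, 0.3, -0.7]
finger_gap: 0.0598
```

```bash
python3 -c "
from h import *
st();snap('wrist','w28');v=V('w28')
print(v.pix(list(s2w(0,.1))+[.034]),v.pix(list(s2w(-.025,.06))+[.034]))
u,w=v.pix(list(s2w(-.025,.06))+[.034]).astype(int)
im=v.p[max(0,w-75):w+75,max(0,u-90):u+100,::-1];print(max(0,w-75),max(0,u-90));cv2.imwrite('pics/wz28.png',cv2.resize(im,None,fx=4,fy=4,interpolation=cv2.INTER_CUBIC))"
```

```text
t 31.35 tipc [-64.  77.] F sharp x,y,z -0.6 0.3 -0.7 z 0.1693 torq [-0.04 -0.03 -0.02]
[405.09738771  58.40089215] [376.14913249 117.01352148]
42 286
```

View pics/wz28.png

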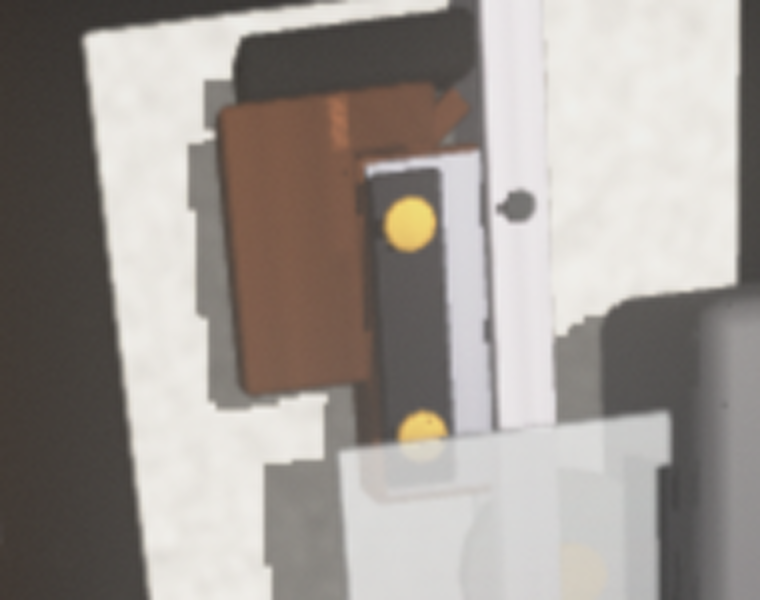

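```bash
python3 -c "
from h import *
v=V('w28')
g=lambda x,y:w2s(v.wz(286+x/4-.4,42+y/4-.4,.034))*1000
print('fl(exp -50,100)',g(220,105),'rl(exp -50,45)',g(246,394),'in(-25,45)',g(368,378))
print(env.hand_in())"
```

```text
fl(exp -50,100) [-49.60548757  99.04508809] rl(exp -50,45) [-49.76673885  44.84679907] in(-25,45) [-24.88015334  45.15495015]
the job is handed in; nothing more can be done
None
```

The job is handed in, and my last measurements put the holder home, squared against the fence and the end stop. `hand_in()` gives no verdict.

**What I did**
- I gripped the orange stick about 100 mm behind its tip and squared the holder against the fence at about y = −95 mm.
- I then fed it past the wheel with the tip in the holder's inner corner, pressing towards the fence with about 12–19 N and pushing forward with about 10–18 N. At the stop the forward push reached 23 N.
- I laid the stick back on the worktop about where it came from. The robot's clock read about 31 s at the end.

**Last checks**
- **Holder:** the final wrist picture put its corners at (−49.6, 99.0), (−49.8, 44.8) and (−24.9, 45.2) mm. They should be at (−50, 100), (−50, 45) and (−25, 45), so it is within about 1 mm of home and square.
- **Stick:** its top surface measures z ≈ 0.014 m along its length, so it lies flat on the worktop, clear of the sharpener.
- **Bystanders:** in the final close-ups the pea tin and the timer stand where they were. The cup, garlic and jars I only saw unmoved in the top picture before I laid the stick down. I judged all of these by eye.

**What disagreed**
- **First grasp:** it closed on nothing because the fingertips were about 25–33 mm higher than the reported TCP height suggested. I corrected for that from the camera depth and gripped the stick on the second try.
- **Forces:** the push and press were above the roughly 10 N called ample. My estimate of the load on the fence and stop peaks near 29 N, under the 40 N limit.
- **Wheel:** its reading is not visible to me, so I inferred that it was pressed back from the holder lying flat over it.

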